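# Screw an eye home with a bar through its loop

## Task

Slide the steel turning bar through the loop of the screw eye on the clamped batten and use it to turn the eye clockwise until its collar comes up tight on the brass insert; stop as soon as it is tight, because forcing it further spins the insert in the wood. Turn the eye with the bar only, not with the gripper on the eye, then draw the bar out and lay it flat on the bench clear of the batten, without shifting the other things.

Things in the scene. Friction and masses are not known exactly. Their poses are not given: they have to be found in the camera images.
- batten: Pine batten 440 long (its y), 45 wide (its x), 30 high, clamped to the bench, fixed; origin at the middle of its underside. On top: the screw eye in a brass insert at the middle, an open cup hook (top 77 above the bench) 155 to either side along y, and a small grey clamp (top 70 above the bench) 203 to either side.
- eye_loop (a point): Centre of the loop of the screw eye, about 58 above the bench. The loop is a short chrome barrel: round opening 14 across, 26 long along this frame's x (the axis of the opening, level, open at both ends), outside 23 across; stem 13 thick below. The eye turns about this frame's z, up through this point.
- collar (a point): Middle of the underside of the eye's collar, a chrome disc 28 across and 4 thick. Tight means that it is down on the insert; the gap at the start is only about 0.7 to 1.2, too fine to judge from measured poses.
- insert_top (a point): Middle of the top face of the brass insert's flange, 34 above the bench, on the axis of the eye. The flange is 36 across, 4 thick, and sits in the batten's top face. The insert holds in the wood up to about 1.3 N m about the eye's axis (about 11 N at 115 from the axis), then it spins, which spoils the job.
- insert_edge (a point): A point on the rim of the insert's flange, 17 from the axis of the eye; it moves only if the insert spins. Where it lies round the axis is random and says nothing of the eye.
- bar: Steel turning bar, about 0.26 kg, lying level on its grip on the bench. Its x runs from grip to tip. Origin at the middle of the grip's underside; grip: dark square section 20 x 20, from x = -40 to 40, its axis 10 above the origin. Then a round rod of 8 diameter from x = 40 to the tip at x = 150, on the same axis, the last 7 tapered. Centre of mass within the grip.
- bar_tip (a point): Tip of the bar's rod, on its axis; same axes as the bar.
- bar_neck (a point): Where the rod leaves the bar's grip, on the axis, 110 behind the tip.
- jar: Clear jar of olives, 70 diameter, 106 high, origin under its middle. Leave alone.
- tray: Crumpled aluminium foil tray with a few fixings, 125 x 85, about 35 high. Leave alone.
- tub: Orange plastic tub, 110 across the rim, 100 high. Leave alone.
- opener: Flat steel bottle opener, about 120 long, 5 thick. Leave alone.
- oilcan: Grey can, 60 diameter, 130 high. Leave alone.
- eye: The screw eye, origin at the middle of the collar's underside, axes as the loop. Clockwise seen from above screws it down, 6 per turn. At the start it lacks 0.7 to 1.3 rad of tight; how much is not marked. Turning takes about 0.2 N m and it stays where it is left; tight is a hard stop. The bar has about 0.2 rad of play either way in the loop.
Things that resemble listed ones, but are neither listed nor needed, are in the scene too. What is shaped like the bar but green or red is not meant.

How it is judged:
By the outcome, as a careful person would: the job done as asked, in the order asked, and still so for the second after the job is handed in, with the robot touching nothing.
It also fails if it takes over 70 s, if anything falls off the work surface, if the arm or the gripper's body presses on something with over 40 N, if the wrist force passes 120 N, or if a joint passes its speed limit or range.

## Robot

A 6-joint arm with a two-finger parallel gripper is mounted at the origin on the work surface. World frame = base frame: x ahead of the robot, y to its left, z up, the work surface at z = 0. Lengths are in mm, angles in degrees, forces in N, time in s.
With the tool pointing down it reaches from about 300 to 850 mm from the base axis. Payload 4.2 kg.
Tool frame: the origin (TCP) lies midway between the tips of the shut fingers; the grasp point (between the pads) lies 19 mm behind it; z points along the fingers, y is the direction in which the jaws open and shut (so a half turn about z gives the same grasp; the last joint's range is limited). The gripper opens to 91 mm and grips with 3 to 60 N. Pads are 32 mm wide; open, the fingers measure 118 mm over their backs; the gripper's body (76 mm by 178 mm) begins 60 mm behind the grasp point.
Start: joints at [-70.531, 18.312, 89.639, -0, 72.044, -1.146], TCP at [202.454, -538.197, 213.976] pointing down, gripper open.
Joint ranges: [-177.97, 177.97], [-48.28, 115.42], [12.27, 149.76], [-77.06, 257.06], [2.81, 150.46], [-146.56, 146.56]. Speed limits (degrees/s): [147.25, 147.25, 180, 180, 180, 180].

## Interface

Orientations are given as [roll, pitch, yaw] about the fixed x, y, z axes, in that order (R = Rz(yaw) Ry(pitch) Rx(roll)).
In Python, from workcell import env gives the robot as it stands.
- The arm moves only by the shell command python3 -m jog 'ROWS' [FORCE]. ROWS is JSON, a list of rows, each an object of numbers: "dx", "dy", "dz": the shift along the world's x, y, z in m; "wx", "wy", "wz": the turn, a rotation vector about the world's x, y, z in rad; "grip": the gripper's target within -1 to 1 (shut at 1, half-way at 0, fully open at -1). In form: [{"dx": .., "dy": .., "dz": .., "wx": .., "wy": .., "wz": .., "grip": ..}, ...]. A call has 1 to 10 rows; each row shifts and turns the commanded pose from where the row before left it; what a row does not reach is not made up. A row lasts 1/10 s, in which the tool goes at most 50 mm and 8.59 degrees, less where a joint would pass 70% of its speed; a pose out of reach is approached as far as the arm can. A call with a gripper value outside its range is refused whole. The fingers move at their own pace and stop on an object; FORCE is the grip in N (left out, the last holds). Time passes only in rows, so rows that do not move let the fingers close. It gives the time, the measured TCP pose, the force and the opening at its end, in the units of the state.
- env.state(): the state, without advancing time (a new reading comes with each control period).
- env.grab_frame(name): name is "scene" or "side" or "wrist"; returns the picture (400x640x3 uint8, red, green, blue); there is no depth.
- env.get_calibration(name): a dict with "fx", "fy", "cx", "cy" (pixels), "R" (3x3) and "t" (3): a world point X has camera coordinates R X + t. Camera axes: x right, y down, z forward; pixel columns grow to the right and rows downward; lengths in mm; the calibration is good to about 2 mm. A picture is of the moment at which its call begins: read the wrist's pose just before it. get_calibration takes no time and is no camera call; for the wrist camera it gives the pose at the moment of the call.
- env.job_done(): hands the job in, once; it reports no verdict.
The state is a dict: "time_s": time; "qpos": joint angles; "qvel": joint speeds; "effort": joint torques, N m; "ee_pos": TCP position; "ee_rot": TCP orientation; "force": force on the tool from outside, world axes, zero at the start; "torque": the same for the moment, N m; "gripper_width": finger opening in mm.
Only numpy, scipy, OpenCV 4.12 (cv2) and the standard library are available. Lean on these libraries where they do the work, as an engineer would, in place of code of your own. Each camera call takes 0.05 s, during which the arm holds its last target. There are 200 camera calls.

## Working session

There is one attempt and no reset: what is moved stays moved. The work goes in short steps, Python scripts to look and compute and a shell command to move; the robot and the scene stay as the last step left them, time stands still between calls to the robot, and variables do not carry over. Pictures are saved under pics/ and viewed, about 8 in all and at most 12, crops included, and the job is handed in when it is done.

```bash
mkdir -p pics; ls
cat > h.py <<'E'
import numpy as np,cv2
from workcell import env
def save(name,fn):
    c=env.get_calibration(name); f=env.grab_frame(name); cv2.imwrite('pics/'+fn+'.png',f[:,:,::-1]); np.savez('pics/'+fn+'.npz',**{k:np.array(v) for k,v in c.items()}); return f
def ray(c,u,v):
    R=np.array(c['R']);t=np.array(c['t'])
    d=R.T@np.array([(u-float(c['cx']))/float(c['fx']),(v-float(c['cy']))/float(c['fy']),1]); return -R.T@t,d/np.linalg.norm(d)
def onz(c,u,v,z):
    o,d=ray(c,u,v); return o+d*(z-o[2])/d[2]
def two(c1,p1,c2,p2):
    o1,d1=ray(c1,*p1);o2,d2=ray(c2,*p2)
    s=np.linalg.lstsq(np.c_[d1,-d2],o2-o1,rcond=None)[0]
    a=o1+s[0]*d1;b=o2+s[1]*d2; return (a+b)/2,np.linalg.norm(a-b)
def proj(c,X):
    p=np.array(c['R'])@np.array(X,float)+np.array(c['t']); return p[0]/p[2]*float(c['fx'])+float(c['cx']),p[1]/p[2]*float(c['fy'])+float(c['cy'])
E
python3 - <<'E'
from h import *
print(env.state())
a=save('scene','s1');b=save('side','d1');w=save('wrist','w1')
for n in('scene','side'):
    c=env.get_calibration(n);print(n,-np.array(c['R']).T@np.array(c['t']),c['fx'])
E
```

```text
pics
{'time_s': 0.0, 'qpos': array([-7.05320483e+01,  1.83513352e+01,  8.97053472e+01,  4.56074896e-04,
        7.20429187e+01, -1.14666814e+00]), 'qvel': array([-0.08839138, -0.02054845,  0.00064551, -0.00598328,  0.10535559,
       -0.01935718]), 'effort': array([ 1.32293935e-04, -4.12456083e+01, -2.31970793e+01,  7.28810183e-02,
        4.58734052e-02, -1.25587253e-04]), 'ee_pos': array([ 202.27819985, -537.7198343 ,  213.13051235]), 'ee_rot': array([-1.79900427e+02, -2.42672365e-03,  2.06144768e+01]), 'force': array([0.2116123, 0.3318492, 0.5382761]), 'torque': array([-0.02650027, -0.0205522 , -0.00410127]), 'gripper_width': 91.29127998589462}
scene [1276.40532732 -409.1470734   773.04729516] 466.3847703691934
side [126.70471379 787.91718773 766.26995931] 400.901744884375
```

View pics/s1.png

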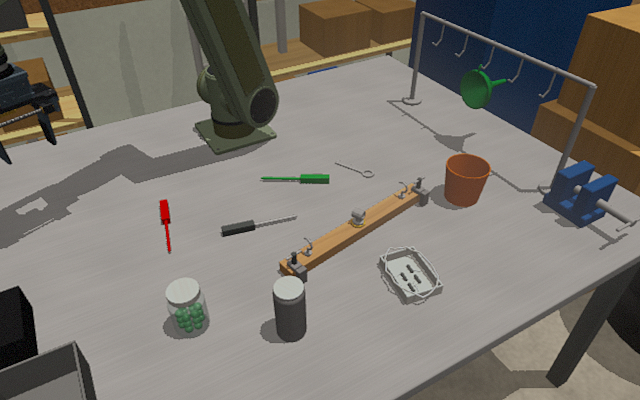

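View pics/d1.png

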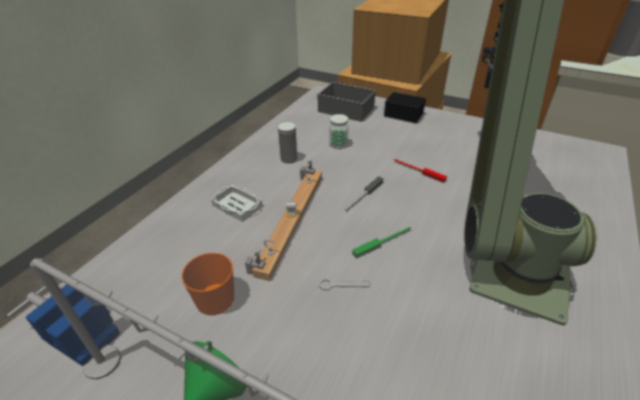

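The scene view shows the bar (dark grip at about 238,228; tip 297,217), the eye at 358,214 on the batten, and its clamps at 295,265 and 420,190. The side view shows the eye at 292,208, the bar grip at 374,186 and the tip at 347,210.

Run:
```python
from h import *
s=np.load('pics/s1.npz');d=np.load('pics/d1.npz')
print('grip ends',onz(s,223,230,10),onz(s,255,225,10),'tip',onz(s,297,217,10),'side tip',onz(d,347,210,10),onz(d,382,180,10))
print('eye',two(s,(358,214),d,(292,208)))
print('clamps',onz(s,298,272,50),onz(s,420,190,50))
print('hooks',onz(s,308,245,65),onz(s,403,188,65))
print('jar',onz(s,187,328,0),'oil',onz(s,290,335,0),'tub',onz(s,465,200,0),'tray',onz(s,412,275,15),'red',onz(s,165,205,10),onz(s,169,250,10),'green',onz(s,328,179,10),onz(s,262,178,10),'opener',onz(s,370,174,0),onz(s,335,163,0))
f=cv2.imread('pics/s1.png');a=cv2.resize(f[170:290,270:440],None,fx=4.5,fy=4.5,interpolation=2)
cv2.imwrite('pics/c1.png',a)
```

```text
grip ends [ 438.04719727 -202.89025429   10.        ] [ 460.21488918 -128.42516495   10.        ] tip [485.26666234 -25.54108807  10.        ] side tip [472.04631538 -23.88188643  10.        ] [ 433.91341029 -206.68799139   10.        ]
eye (array([591.34408282,  82.96979681,  52.37587518]), np.float64(1.452523293009947))
clamps [ 682.12679675 -124.688428     50.        ] [590.24804465 271.56599672  50.        ]
hooks [635.97599385 -75.41539433  65.        ] [576.94828357 226.15467404  65.        ]
jar [ 662.90420863 -365.15150405    0.        ] oil [ 779.17170266 -195.29671199    0.        ] tub [635.63097177 393.22483648   0.        ] tray [783.90862727  98.40405958  15.        ] red [ 272.87967608 -298.57554542   10.        ] [ 440.07489971 -335.71059043   10.        ] green [386.76038127 122.33555075  10.        ] [291.14689002 -33.08633449  10.        ] opener [414.17601289 243.91880809   0.        ] [317.73762633 186.85316219   0.        ]
```

View pics/c1.png

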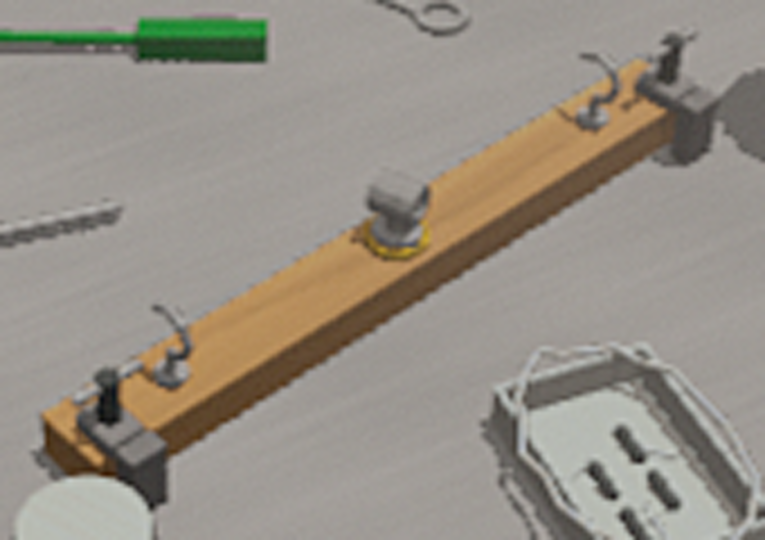

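```bash
python3 -m jog '[{"dx":0.025,"dy":0.036,"dz":0.012,"wz":0.1},{"dx":0.025,"dy":0.036,"dz":0.012,"wz":0.1},{"dx":0.025,"dy":0.036,"dz":0.012,"wz":0.1},{"dx":0.025,"dy":0.036,"dz":0.012,"wz":0.1},{"dx":0.025,"dy":0.036,"dz":0.012,"wz":0.1},{"dx":0.025,"dy":0.036,"dz":0.012,"wz":0.1},{"dx":0.025,"dy":0.036,"dz":0.012,"wz":0.1},{"dx":0.025,"dy":0.036,"dz":0.012,"wz":0.1},{"dx":0.025,"dy":0.036,"dz":0.012,"wz":0.1},{"dx":0.025,"dy":0.036,"dz":0.012,"wz":0.1}]' && python3 -m jog '[{"dx":0.015,"dy":0.04},{"dx":0.015,"dy":0.03},{},{}]'
python3 - <<'E'
from h import *
save('wrist','w2');c=np.load('pics/w2.npz');print(-c['R'].T@c['t'],c['fx'],env.state()['ee_pos'],env.state()['force'])
f=cv2.imread('pics/w2.png');f=cv2.resize(f,(800,500));cv2.imwrite('pics/w2b.png',f)
E
```

```text
[ 273.60869517 -511.48723111  383.796458  ] 281.39650041624117 [ 202.36096049 -537.9244117   213.45472409] [ 0.1008441  -0.58006612 -0.99120235]invalid input
```

View pics/w2b.png

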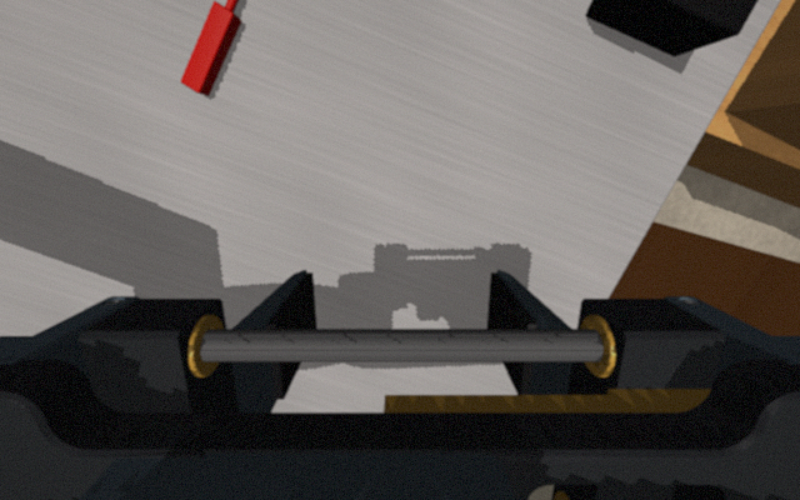

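The move was refused, probably because every row needs all the keys. The wrist camera sits about 75 mm ahead of the tool along its x and looks forward, and only the red bar and bench are in view.

```bash
python3 -m jog '[{"dx":0.025,"dy":0.036,"dz":0.012,"wx":0,"wy":0,"wz":0.1,"grip":-1},{"dx":0.025,"dy":0.036,"dz":0.012,"wx":0,"wy":0,"wz":0.1,"grip":-1},{"dx":0.025,"dy":0.036,"dz":0.012,"wx":0,"wy":0,"wz":0.1,"grip":-1},{"dx":0.025,"dy":0.036,"dz":0.012,"wx":0,"wy":0,"wz":0.1,"grip":-1},{"dx":0.025,"dy":0.036,"dz":0.012,"wx":0,"wy":0,"wz":0.1,"grip":-1},{"dx":0.025,"dy":0.036,"dz":0.012,"wx":0,"wy":0,"wz":0.1,"grip":-1},{"dx":0.025,"dy":0.036,"dz":0.012,"wx":0,"wy":0,"wz":0.1,"grip":-1},{"dx":0.025,"dy":0.036,"dz":0.012,"wx":0,"wy":0,"wz":0.1,"grip":-1},{"dx":0.025,"dy":0.036,"dz":0.012,"wx":0,"wy":0,"wz":0.1,"grip":-1},{"dx":0.025,"dy":0.036,"dz":0.012,"wx":0,"wy":0,"wz":0.1,"grip":-1}]' && python3 -m jog '[{"dx":0.0,"dy":0.0,"dz":0,"wx":0,"wy":0,"wz":0,"grip":-1},{"dx":0,"dy":0,"dz":0,"wx":0,"wy":0,"wz":0,"grip":-1}]'
python3 - <<'E'
from h import *
save('wrist','w3');c=np.load('pics/w3.npz');print(-c['R'].T@c['t'],c['fx'],env.state()['ee_pos'],env.state()['ee_rot'],env.state()['force'])
f=cv2.imread('pics/w3.png');f=cv2.resize(f,(800,500));cv2.imwrite('pics/w3b.png',f)
E
```

```text
time_s: 1.2
ee_pos: [453.0, -176.5, 334.5]
ee_rot: [180.0, 0.0, 78.1]
force: [0.5, -2.1, -0.2]
gripper_width: 90.9
time_s: 1.4
ee_pos: [452.6, -177.7, 333.8]
ee_rot: [-180.0, 0.0, 78.0]
force: [0.3, -0.3, 0.4]
gripper_width: 91.1
[ 468.14591677 -103.13262546  504.21458035] 281.39650041624117 [ 451.95430084 -178.40893972  333.48765398] [-1.79934452e+02  3.34102055e-02  7.78975966e+01] [ 1.22005589 -0.44110239 -0.55543371]
```

View pics/w3b.png

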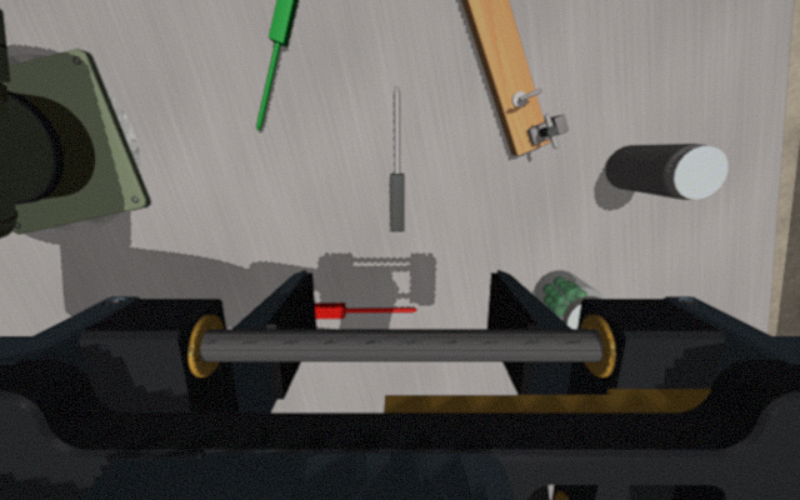

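The bar lies straight up the wrist image: grip 173–231 rows at column 397, tip at 397,88. The batten's near end is at the top right.

Run:
```python
from h import *
c=np.load('pics/w3.npz');f=cv2.imread('pics/w3.png')
g=f.max(2)
roi=g[125:200,295:340]; m=(roi<85).astype(np.uint8)
n,l,st,ce=cv2.connectedComponentsWithStats(m); i=1+np.argmax(st[1:,4]); r=cv2.minAreaRect(np.argwhere(l==i)[:,::-1].astype(np.float32));print(st[i],r)
x,y=r[0][0]+295,r[0][1]+125
G=onz(c,x,y,20);print('grip',G)
for (u,v) in((397*.8,88*.8),(397*.8,172*.8)): print(onz(c,u,v,10))
T=onz(c,317.4,70.4,10);print('yaw',np.degrees(np.arctan2(*(T-G)[1::-1])),np.linalg.norm((T-G)[:2]))
```

```text
[ 17  19  11  41 208] ((22.0, 39.0), (40.0, 10.0), 90.0)
grip [ 445.61655859 -173.29610825   20.        ]
[478.43416833 -26.61652629  10.        ]
[ 455.85808191 -130.47050693   10.        ]
yaw 77.51174094480933 150.30336609032352
```

```bash
python3 -m jog '[{"dx":-0.006,"dy":0.005,"dz":-0.045,"wx":0,"wy":0,"wz":0,"grip":-1},{"dx":0,"dy":0,"dz":-0.045,"wx":0,"wy":0,"wz":0,"grip":-0.6},{"dx":0,"dy":0,"dz":-0.045,"wx":0,"wy":0,"wz":0,"grip":-0.3},{"dx":0,"dy":0,"dz":-0.045,"wx":0,"wy":0,"wz":0,"grip":-0.3},{"dx":0,"dy":0,"dz":-0.045,"wx":0,"wy":0,"wz":0,"grip":-0.3},{"dx":0,"dy":0,"dz":-0.045,"wx":0,"wy":0,"wz":0,"grip":-0.3},{"dx":0,"dy":0,"dz":-0.03,"wx":0,"wy":0,"wz":0,"grip":-0.3},{"dx":0,"dy":0,"dz":-0.020,"wx":0,"wy":0,"wz":0,"grip":-0.3},{"dx":0,"dy":0,"dz":-0.008,"wx":0,"wy":0,"wz":0,"grip":-0.3},{"dx":0,"dy":0,"dz":0,"wx":0,"wy":0,"wz":0,"grip":-0.3}]'
python3 - <<'E'
from h import *
print(env.state()['ee_pos'],env.state()['force'])
E
```

```text
time_s: 2.45
ee_pos: [445.1, -173.9, 5.1]
ee_rot: [-179.9, -0.0, 77.8]
force: [0.1, 0.1, 1.3]
gripper_width: 59.6
[ 445.12682733 -173.90567493    5.11799961] [0.14619129 0.14032977 1.27731734]
```

```bash
python3 -m jog '[{"dx":0,"dy":0,"dz":0,"wx":0,"wy":0,"wz":0,"grip":1},{"dx":0,"dy":0,"dz":0,"wx":0,"wy":0,"wz":0,"grip":1},{"dx":0,"dy":0,"dz":0,"wx":0,"wy":0,"wz":0,"grip":1},{"dx":0,"dy":0,"dz":0,"wx":0,"wy":0,"wz":0,"grip":1},{"dx":0,"dy":0,"dz":0,"wx":0,"wy":0,"wz":0,"grip":1},{"dx":0,"dy":0,"dz":0,"wx":0,"wy":0,"wz":0,"grip":1}]' 45 && python3 -m jog '[{"dx":0,"dy":0,"dz":0.02,"wx":0,"wy":0,"wz":0,"grip":1},{"dx":0,"dy":0,"dz":0.04,"wx":0,"wy":0,"wz":0,"grip":1},{"dx":0,"dy":0,"dz":0.045,"wx":0,"wy":0,"wz":0,"grip":1},{"dx":0,"dy":0,"dz":0.04,"wx":0,"wy":0,"wz":0,"grip":1},{"dx":0.014,"dy":0.035,"dz":0,"wx":0,"wy":0,"wz":0,"grip":1},{"dx":0.014,"dy":0.035,"dz":0,"wx":0,"wy":0,"wz":0,"grip":1},{"dx":0.014,"dy":0.035,"dz":0,"wx":0,"wy":0,"wz":0,"grip":1},{"dx":0.014,"dy":0.035,"dz":0,"wx":0,"wy":0,"wz":0,"grip":1},{"dx":0.014,"dy":0.034,"dz":0,"wx":0,"wy":0,"wz":0,"grip":1},{"dx":0,"dy":0,"dz":0,"wx":0,"wy":0,"wz":0,"grip":1}]' && python3 -m jog '[{"dx":0,"dy":0,"dz":0,"wx":0,"wy":0,"wz":0,"grip":1},{"dx":0,"dy":0,"dz":0,"wx":0,"wy":0,"wz":0,"grip":1}]'
python3 - <<'E'
from h import *
save('wrist','w4')
f=cv2.imread('pics/w4.png');f=cv2.resize(f,(800,500));cv2.imwrite('pics/w4b.png',f)
s=env.state();print(s)
E
```

```text
time_s: 3.05
ee_pos: [446.8, -173.2, 6.3]
ee_rot: [179.9, 0.0, 77.9]
force: [-1.0, 0.7, 2.6]
gripper_width: 19.7
time_s: 4.05
ee_pos: [517.6, 4.3, 150.5]
ee_rot: [180.0, -0.1, 78.2]
force: [0.4, -0.2, -2.4]
gripper_width: 19.5
time_s: 4.25
ee_pos: [515.6, 0.1, 150.5]
ee_rot: [-179.9, 0.0, 77.9]
force: [0.2, 0.2, -1.7]
gripper_width: 19.7
{'time_s': 4.3, 'qpos': array([-1.27803655e+00,  1.59554043e+01,  1.02844992e+02, -2.80704927e-02,
        6.12587703e+01,  1.08877159e+01]), 'qvel': array([-0.41094459, -0.12185474, -0.17288902,  0.20805546, -0.19163709,
        0.18162909]), 'effort': array([ 4.49577626e-01, -3.77904403e+01, -2.18820906e+01,  1.24070970e-01,
        1.61778729e-02, -2.59828412e-03]), 'ee_pos': array([ 5.15735919e+02, -1.47248501e-01,  1.50663020e+02]), 'ee_rot': array([-1.79946542e+02,  3.53317011e-02,  7.78477746e+01]), 'force': array([ 0.28924245,  0.21340842, -1.92681179]), 'torque': array([-0.09613787, -0.06342391,  0.05981274]), 'gripper_width': 19.599603426213044}
```

View pics/w4b.png

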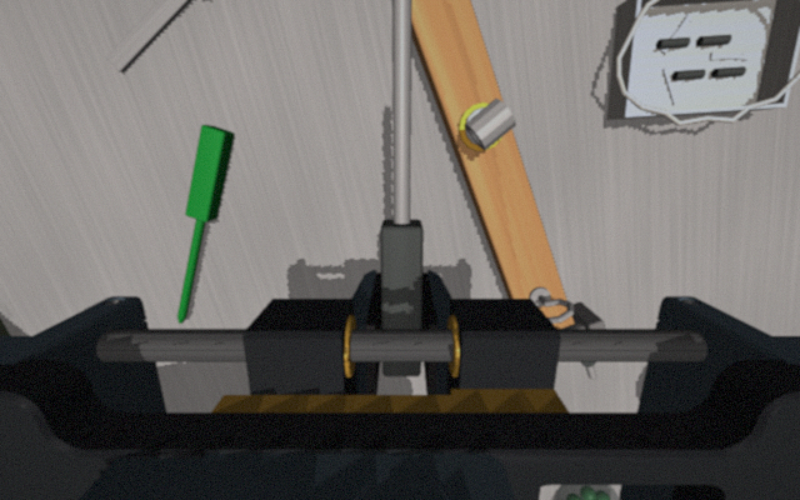

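Run:
```python
from h import *
f=cv2.imread('pics/w4.png');a=f[65:135,350:430];a=cv2.resize(a,None,fx=8,fy=8,interpolation=cv2.INTER_CUBIC)
cv2.imwrite('pics/c4.png',a)
c=np.load('pics/w4.npz');print(onz(c,392.8,100,58))
```

```text
[596.54913384  77.84445176  58.        ]
```

View pics/c4.png

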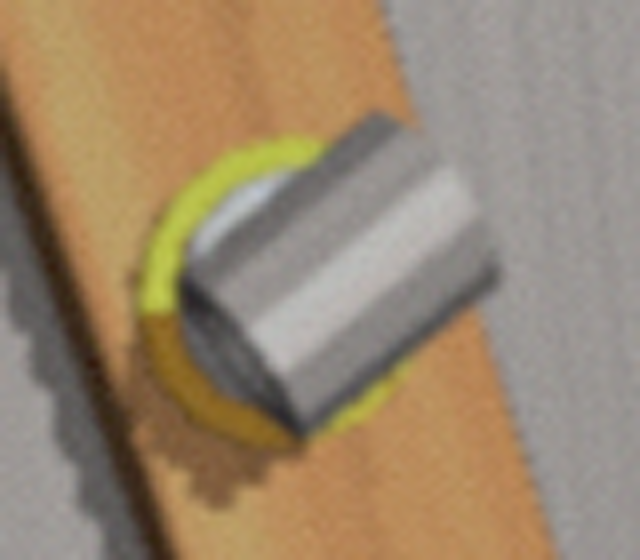

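The zoomed crop shows the barrel's side edges (190,265)→(380,112) and (300,437)→(497,275), and the yellow flange centred near (292,291).

Run:
```python
from h import *
c=np.load('pics/w4.npz')
P=lambda x,y:((x+.5)/8-.5+350,(y+.5)/8-.5+65)
E=onz(c,*P(341.75,272.25),58);print('loop',E,'flange',onz(c,*P(292,291),34))
q=[onz(c,*P(*p),58) for p in((190,265),(380,112),(300,437),(497,275))]
for a,b in((0,1),(2,3)):
    d=q[b]-q[a];print(np.degrees(np.arctan2(d[1],d[0])),np.linalg.norm(d))
d=q[2]-q[0];print(np.linalg.norm(d))
# bar rod in hand: edges at rows
f=cv2.imread('pics/w4.png').astype(int)
for r in(10,60,110,160):print(r,f[r,310:332].max(1))
for u,v in((322,160),):print(onz(c,u,v,155))
```

```text
loop [596.27030824  79.10320282  58.        ] flange [596.01609294  78.66091775  34.        ]
26.11720351537765 25.188449418657985
27.620165642497902 26.827003337266753
22.5363600306982
10 [156 159 158 140 111 108 124 137 145 155 172 181 175 164 148 138 128 114
 115 149 181 185]
60 [158 160 166 149 120 106 126 138 147 163 173 184 180 162 150 138 127 111
 110 135 162 168]
110 [ 94  93 107 129 126 106 122 136 149 162 170 181 176 164 148 134 123 110
 135 157 156 159]
160 [ 98  96 102 129 127 108 117 131 151 159 167 170 168 158 147 135 115 108
 129 151 158 157]
[526.98628693  52.30734396 155.        ]
```

```bash
python3 -m jog '[{"dx":0.0158,"dy":0.0104,"dz":0,"wx":0,"wy":0,"wz":0.141,"grip":1},{"dx":0.0158,"dy":0.0104,"dz":0,"wx":0,"wy":0,"wz":0.141,"grip":1},{"dx":0.0158,"dy":0.0104,"dz":0,"wx":0,"wy":0,"wz":0.141,"grip":1},{"dx":0.0158,"dy":0.0104,"dz":0,"wx":0,"wy":0,"wz":0.141,"grip":1},{"dx":0.0158,"dy":0.0104,"dz":0,"wx":0,"wy":0,"wz":0.141,"grip":1},{"dx":0.0158,"dy":0.0104,"dz":0,"wx":0,"wy":0,"wz":0.141,"grip":1},{"dx":0.0158,"dy":0.0104,"dz":0,"wx":0,"wy":0,"wz":0.141,"grip":1},{"dx":0.0158,"dy":0.0104,"dz":0,"wx":0,"wy":0,"wz":0.141,"grip":1},{"dx":0.0158,"dy":0.0104,"dz":0,"wx":0,"wy":0,"wz":0.141,"grip":1},{"dx":0.0158,"dy":0.0104,"dz":0,"wx":0,"wy":0,"wz":0.141,"grip":1}]' && python3 -m jog '[{"dx":0.0158,"dy":0.0104,"dz":0,"wx":0,"wy":0,"wz":0.141,"grip":1},{"dx":0.0158,"dy":0.0104,"dz":0,"wx":0,"wy":0,"wz":0.141,"grip":1},{"dx":0.0158,"dy":0.0104,"dz":0,"wx":0,"wy":0,"wz":0.141,"grip":1},{"dx":0.0158,"dy":0.0104,"dz":0,"wx":0,"wy":0,"wz":0.141,"grip":1},{"dx":0.0158,"dy":0.0104,"dz":0,"wx":0,"wy":0,"wz":0.141,"grip":1},{"dx":0.0158,"dy":0.0104,"dz":0,"wx":0,"wy":0,"wz":0.141,"grip":1},{"dx":0,"dy":0,"dz":0,"wx":0,"wy":0,"wz":0,"grip":1},{"dx":0,"dy":0,"dz":0,"wx":0,"wy":0,"wz":0,"grip":1},{"dx":0,"dy":0,"dz":0,"wx":0,"wy":0,"wz":0,"grip":1}]'
python3 -c "
from h import *
s=env.state();print(s['ee_pos'],s['ee_rot'],s['force'],s['torque'],s['qpos'])"
```

```text
time_s: 5.3
ee_pos: [674.8, 103.5, 150.8]
ee_rot: [-180.0, -0.0, 158.9]
force: [0.3, 1.1, -1.6]
gripper_width: 19.7
time_s: 6.2
ee_pos: [768.5, 165.8, 150.8]
ee_rot: [180.0, -0.1, -153.0]
force: [0.1, -0.5, -1.7]
gripper_width: 20.0
[768.5482572  165.8350035  150.84460633] [ 1.79985941e+02 -7.81592407e-02 -1.52986669e+02] [ 0.13668652 -0.52094766 -1.67890474] [ 0.1800061  -0.16155318  0.03354517] [ 1.13415829e+01  4.02513818e+01  6.09131341e+01 -7.72071289e-03
  7.89145355e+01 -1.05670248e+02]
```

```bash
python3 -m jog '[{"dx":0,"dy":0,"dz":-0.03,"wx":0,"wy":0,"wz":0,"grip":1},{"dx":0,"dy":0,"dz":-0.03,"wx":0,"wy":0,"wz":0,"grip":1},{"dx":0,"dy":0,"dz":-0.025,"wx":0,"wy":0,"wz":0,"grip":1},{"dx":0,"dy":0,"dz":-0.012,"wx":0,"wy":0,"wz":0,"grip":1},{"dx":0,"dy":0,"dz":0,"wx":0,"wy":0,"wz":0,"grip":1},{"dx":0,"dy":0,"dz":0,"wx":0,"wy":0,"wz":0,"grip":1}]'
python3 - <<'E'
from h import *
s=env.state();print(s['ee_pos'],s['ee_rot'],s['force'],s['torque'])
w=save('wrist','w5');a=save('scene','s5');b=save('side','d5')
w=w[0:150,240:400];a=a[180:250,310:422];b=b[180:240,250:330]
o=np.zeros((600,800,3),np.uint8)
w=cv2.resize(w,(400,375),interpolation=2);a=cv2.resize(a,(400,250),interpolation=2);b=cv2.resize(b,(400,300),interpolation=2)
o[:375,:400]=w;o[:250,400:]=a;o[300:600,400:]=b
cv2.imwrite('pics/m5.png',o[:,:,::-1])
E
```

```text
time_s: 6.8
ee_pos: [769.9, 167.0, 55.4]
ee_rot: [-180.0, 0.1, -152.9]
force: [0.3, -0.2, -1.3]
gripper_width: 19.8
[769.89408811 167.03447944  55.43373489] [-1.79972208e+02  1.10490273e-01 -1.52868315e+02] [ 0.30916762 -0.16528471 -1.2799304 ] [ 0.20512573 -0.17978291 -0.01740861]
```

View pics/m5.png

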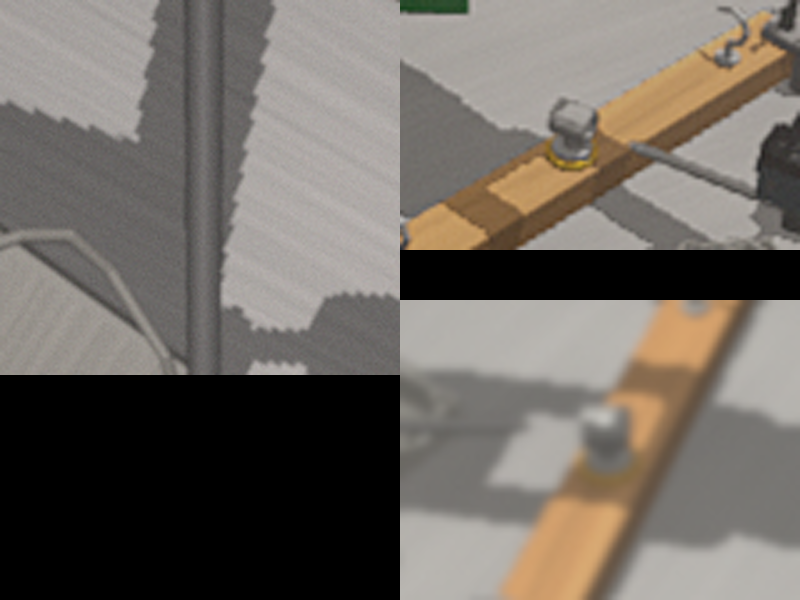

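The scene inset shows the tip at about 632,147, short of the loop at 573,117. The wrist view doesn't reach the tip, so I'll overlay projected geometry to compare the rod height with the loop.

Run:
```python
from h import *
E=np.array([596.2,78.9]);y=np.radians(27.1);ax=np.array([np.cos(y),np.sin(y)]);nx=np.array([-ax[1],ax[0]])
T=np.array([769.9,167.0]);
def draw(n,x0,y0,w,h,k):
    c=np.load(f'pics/{n}.npz');f=cv2.imread(f'pics/{n}.png')[y0:y0+h,x0:x0+w];f=cv2.resize(f,None,fx=k,fy=k,interpolation=2)
    P=lambda X:tuple(int(v) for v in ((np.array(proj(c,X))+.5-[x0,y0])*k))
    for s in(-13,13):
        for r,col in((11.5,(0,255,0)),(7,(255,0,255))):
            pts=[P([*(E+ax*s+nx*r*np.cos(a)),58+r*np.sin(a)]) for a in np.linspace(0,6.28,40)]
            cv2.polylines(f,[np.array(pts)],False,col,1)
    b=-np.array([np.cos(np.radians(27.13)),np.sin(np.radians(27.13))])
    bn=np.array([-b[1],b[0]])
    for z in(60,):
        cv2.line(f,P([*(T+45*b),z]),P([*(T+150*b),z]),(0,0,255),1)
    for p in [(T+150*b)]: cv2.circle(f,P([*p,60]),4,(255,255,0),1)
    return f
a=draw('s5',340,195,80,42,10);b=draw('d5',235,180,80,42,7)
o=np.zeros((600,800,3),np.uint8);a=cv2.resize(a,(800,420));o[:300]=a[:300];o[300:594,:560]=b
cv2.imwrite('pics/o5.png',o)
```

```text
(no output)
```

View pics/o5.png

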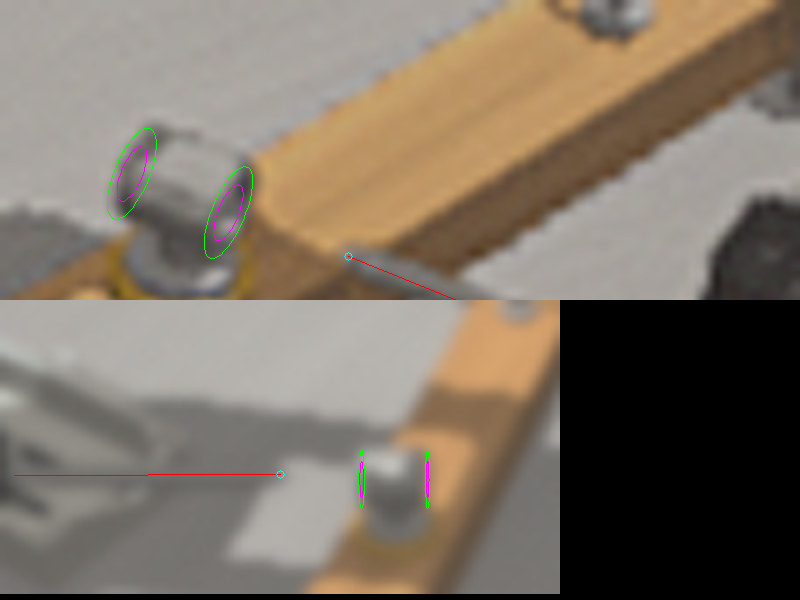

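```bash
python3 - <<'E'
from h import *
c=np.load('pics/s5.npz');f=cv2.imread('pics/s5.png').astype(int)
b=-np.array([np.cos(np.radians(27.13)),np.sin(np.radians(27.13))]);T=np.array([769.9,167.0])
for s in(70,90,105,120,135):
    u,v=proj(c,[*(T+s*b),60]);u2,v2=proj(c,[*(T+s*b),64]);x=int(round(u));print(s,round(u,2),round(v,2),'px/4mm',round(v-v2,2))
    y=int(v);print(y-5,[tuple(f[k,x]) for k in range(y-5,y+6)])
E
python3 -m jog '[{"dx":0.00,"dy":0,"dz":-0.002,"wx":0,"wy":0,"wz":0,"grip":1},{"dx":0,"dy":0,"dz":0,"wx":0,"wy":0,"wz":0,"grip":1}]'
```

```text
70 406.07 233.04 px/4mm 1.31
228 [(np.int64(161), np.int64(165), np.int64(170)), (np.int64(163), np.int64(167), np.int64(173)), (np.int64(151), np.int64(156), np.int64(160)), (np.int64(121), np.int64(126), np.int64(128)), (np.int64(110), np.int64(114), np.int64(118)), (np.int64(96), np.int64(101), np.int64(106)), (np.int64(81), np.int64(82), np.int64(88)), (np.int64(144), np.int64(147), np.int64(153)), (np.int64(163), np.int64(168), np.int64(172)), (np.int64(161), np.int64(167), np.int64(170)), (np.int64(159), np.int64(166), np.int64(171))]
90 397.94 229.75 px/4mm 1.31
224 [(np.int64(159), np.int64(164), np.int64(170)), (np.int64(158), np.int64(164), np.int64(168)), (np.int64(160), np.int64(165), np.int64(170)), (np.int64(158), np.int64(163), np.int64(167)), (np.int64(127), np.int64(132), np.int64(136)), (np.int64(109), np.int64(113), np.int64(117)), (np.int64(92), np.int64(96), np.int64(99)), (np.int64(76), np.int64(81), np.int64(83)), (np.int64(152), np.int64(157), np.int64(161)), (np.int64(167), np.int64(171), np.int64(176)), (np.int64(160), np.int64(165), np.int64(171))]
105 391.
[... 1039 characters left out ...]
int64(161), np.int64(166), np.int64(171))]
135 380.11 222.54 px/4mm 1.31
217 [(np.int64(101), np.int64(149), np.int64(190)), (np.int64(75), np.int64(105), np.int64(137)), (np.int64(54), np.int64(76), np.int64(100)), (np.int64(58), np.int64(82), np.int64(105)), (np.int64(107), np.int64(111), np.int64(121)), (np.int64(116), np.int64(119), np.int64(122)), (np.int64(96), np.int64(100), np.int64(100)), (np.int64(62), np.int64(71), np.int64(81)), (np.int64(68), np.int64(85), np.int64(104)), (np.int64(136), np.int64(143), np.int64(149)), (np.int64(163), np.int64(168), np.int64(170))]
time_s: 7.15
ee_pos: [769.4, 167.3, 52.5]
ee_rot: [-180.0, 0.0, -152.8]
force: [0.6, -0.1, -1.1]
gripper_width: 19.6
```

```bash
python3 -m jog '[{"dx":-0.0089,"dy":-0.0045,"dz":0,"wx":0,"wy":0,"wz":0,"grip":1},{"dx":-0.0089,"dy":-0.0045,"dz":0,"wx":0,"wy":0,"wz":0,"grip":1},{"dx":-0.0072,"dy":-0.0037,"dz":0,"wx":0,"wy":0,"wz":0,"grip":1},{"dx":-0.0045,"dy":-0.0023,"dz":0,"wx":0,"wy":0,"wz":0,"grip":1},{"dx":-0.0045,"dy":-0.0023,"dz":0,"wx":0,"wy":0,"wz":0,"grip":1},{"dx":-0.0045,"dy":-0.0023,"dz":0,"wx":0,"wy":0,"wz":0,"grip":1},{"dx":0,"dy":0,"dz":0,"wx":0,"wy":0,"wz":0,"grip":1}]'
python3 -c "
from h import *
s=env.state();print(s['ee_pos'],s['force'],s['torque'])"
```

```text
time_s: 7.85
ee_pos: [730.3, 147.3, 52.1]
ee_rot: [180.0, -0.0, -152.8]
force: [-0.0, 0.2, -2.8]
gripper_width: 19.6
[730.28588418 147.31144651  52.0542473 ] [-0.01518156  0.1789666  -2.78796847] [ 0.15947056 -0.1048933  -0.00321747]
```

```bash
python3 -m jog '[{"dx":-0.0045,"dy":-0.0023,"dz":0,"wx":0,"wy":0,"wz":0,"grip":1},{"dx":-0.0045,"dy":-0.0023,"dz":0,"wx":0,"wy":0,"wz":0,"grip":1},{"dx":-0.0045,"dy":-0.0023,"dz":0,"wx":0,"wy":0,"wz":0,"grip":1},{"dx":-0.0045,"dy":-0.0023,"dz":0,"wx":0,"wy":0,"wz":0,"grip":1},{"dx":-0.0045,"dy":-0.0023,"dz":0,"wx":0,"wy":0,"wz":0,"grip":1},{"dx":-0.0045,"dy":-0.0023,"dz":0,"wx":0,"wy":0,"wz":0,"grip":1},{"dx":0,"dy":0,"dz":0,"wx":0,"wy":0,"wz":0,"grip":1},{"dx":0,"dy":0,"dz":0,"wx":0,"wy":0,"wz":0,"grip":1}]'
python3 - <<'E'
from h import *
s=env.state();print(s['ee_pos'],s['force'],s['torque'])
d=s['ee_pos'][:2]-[596.2,78.9];print(np.hypot(*d),np.degrees(np.arctan2(d[1],d[0])))
a=save('scene','s6');b=save('side','d6');w=save('wrist','w6')
o=np.zeros((600,800,3),np.uint8)
o[:350]=cv2.resize(a[190:232,330:426],(800,350),interpolation=2)
o[350:600,:400]=cv2.resize(b[180:230,250:330],(400,250),interpolation=2);o[350:600,400:]=cv2.resize(w,(400,250))
cv2.imwrite('pics/m6.png',o[:,:,::-1])
E
```

```text
time_s: 8.65
ee_pos: [703.9, 133.7, 52.1]
ee_rot: [180.0, 0.0, -152.8]
force: [-0.5, -0.1, -2.4]
gripper_width: 19.7
[703.87244952 133.74214932  52.13159946] [-0.47255933 -0.13537361 -2.393836  ] [ 0.07823403 -0.15090813  0.02946205]
120.83467104736317 26.991675376989253
```

View pics/m6.png

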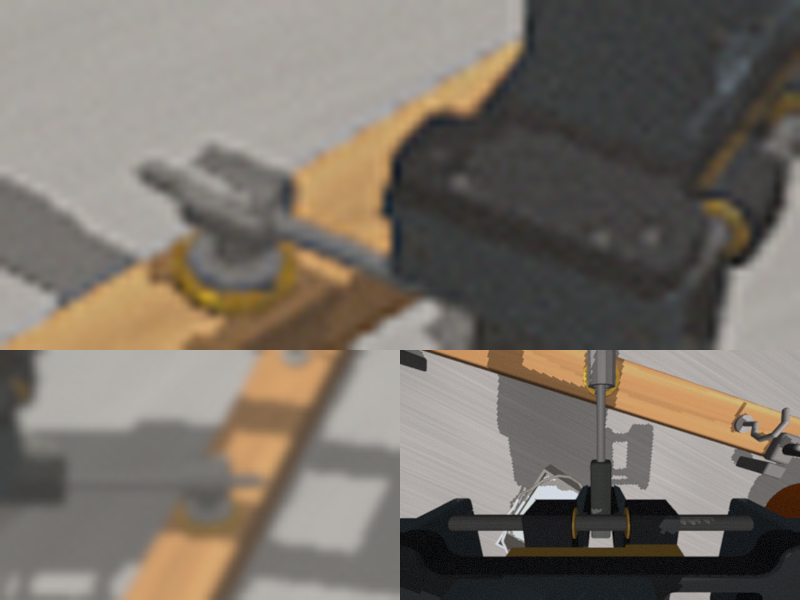

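Rod passes through the loop: in the scene view the tip protrudes at 150,170, and the wrist view shows the rod entering the barrel. Next I'll work out the turning arc.

```bash
cat > plan.py <<'E'
import numpy as np,sys
def p(th,d,n,R=120.8):
    for i in range(n):
        a,b=th-d*i,th-d*(i+1); print(round(R*(np.cos(b)-np.cos(a)),1),round(R*(np.sin(b)-np.sin(a)),1),end=' | ')
    print()
t0=np.radians(27)
p(t0,.05,14);
for k in range(10): print(round(.7+.1*k,2),end=': '); p(t0-.7-.1*k,.02,1)
E
cat > chk.py <<'E'
# torque about the eye axis (clockwise drive positive), exit 1 if over limit
import sys; from h import *
s=env.state(); r=(s['ee_pos']-[596.2,78.9,0])[:2]; R=np.hypot(*r); t=np.array([r[1],-r[0]])/R
F=s['force'][:2]@t; M=s['torque'][2]
b=np.radians(s['ee_rot'][2]+180)
print('R %.1f th %.3f yaw %.3f  Ft %.2f Fr %.2f Fz %.2f Mz %.3f  T %.3f'%(R,np.arctan2(r[1],r[0]),b,F,s['force'][:2]@r/R,s['force'][2],M,-F*R/1000-M))
sys.exit(-F*R/1000-M>float(sys.argv[1]) if len(sys.argv)>1 else 0)
E
python3 plan.py; python3 chk.py
```

```text
2.6 -5.4 | 2.3 -5.6 | 2.0 -5.7 | 1.8 -5.8 | 1.5 -5.9 | 1.2 -5.9 | 0.9 -6.0 | 0.6 -6.0 | 0.3 -6.0 | -0.0 -6.0 | -0.3 -6.0 | -0.6 -6.0 | -0.9 -6.0 | -1.2 -5.9 | 
0.7: -0.6 -2.3 | 
0.8: -0.8 -2.3 | 
0.9: -1.0 -2.2 | 
1.0: -1.2 -2.1 | 
1.1: -1.4 -1.9 | 
1.2: -1.6 -1.8 | 
1.3: -1.8 -1.6 | 
1.4: -1.9 -1.4 | 
1.5: -2.1 -1.2 | 
1.6: -2.2 -1.0 | 
R 121.0 th 0.472 yaw 0.474  Ft 0.77 Fr 1.04 Fz -2.87 Mz -0.008  T -0.085
```

```bash
sed -i 's/F\*R\/1000-M/F*R\/1000+M/g' chk.py
python3 -m jog '[{"dx":0.0026,"dy":-0.0054,"dz":0,"wx":0,"wy":0,"wz":-0.05,"grip":1},{"dx":0.0023,"dy":-0.0056,"dz":0,"wx":0,"wy":0,"wz":-0.05,"grip":1},{"dx":0.002,"dy":-0.0057,"dz":0,"wx":0,"wy":0,"wz":-0.05,"grip":1},{"dx":0.0018,"dy":-0.0058,"dz":0,"wx":0,"wy":0,"wz":-0.05,"grip":1}]' | head -1 && python3 chk.py 0.7 && python3 -m jog '[{"dx":0.0015,"dy":-0.0059,"dz":-0.0001,"wx":0,"wy":0,"wz":-0.05,"grip":1}]' | head -1 && python3 chk.py 0.7 && python3 -m jog '[{"dx":0.0012,"dy":-0.0059,"dz":0,"wx":0,"wy":0,"wz":-0.05,"grip":1}]' |head -1 && python3 chk.py 0.7 && python3 -m jog '[{"dx":0.0009,"dy":-0.006,"dz":-0.0001,"wx":0,"wy":0,"wz":-0.05,"grip":1}]' |head -1 && python3 chk.py 0.7 && python3 -m jog '[{"dx":0.0006,"dy":-0.006,"dz":0,"wx":0,"wy":0,"wz":-0.05,"grip":1}]' |head -1 && python3 chk.py 0.7 && python3 -m jog '[{"dx":0,"dy":0,"dz":0,"wx":0,"wy":0,"wz":0,"grip":1},{"dx":0,"dy":0,"dz":0,"wx":0,"wy":0,"wz":0,"grip":1},{"dx":0,"dy":0,"dz":0,"wx":0,"wy":0,"wz":0,"grip":1}]' |head -1 && python3 chk.py 0.7
```

```text
time_s: 9.2
R 121.0 th 0.273 yaw 0.272  Ft -1.54 Fr -0.70 Fz 0.18 Mz -0.011  T 0.175False
```

```bash
sed -i 's/sys.exit(\(.*\))$/sys.exit(int(\1))/' chk.py
python3 chk.py 0.7 && python3 -m jog '[{"dx":0.0015,"dy":-0.0059,"dz":-0.0001,"wx":0,"wy":0,"wz":-0.05,"grip":1}]' | head -1 && python3 chk.py 0.7 && python3 -m jog '[{"dx":0.0012,"dy":-0.0059,"dz":0,"wx":0,"wy":0,"wz":-0.05,"grip":1}]' |head -1 && python3 chk.py 0.7 && python3 -m jog '[{"dx":0.0009,"dy":-0.006,"dz":-0.0001,"wx":0,"wy":0,"wz":-0.05,"grip":1}]' |head -1 && python3 chk.py 0.7 && python3 -m jog '[{"dx":0.0006,"dy":-0.006,"dz":0,"wx":0,"wy":0,"wz":-0.05,"grip":1}]' |head -1 && python3 chk.py 0.7 && python3 -m jog '[{"dx":0,"dy":0,"dz":0,"wx":0,"wy":0,"wz":0,"grip":1},{"dx":0,"dy":0,"dz":0,"wx":0,"wy":0,"wz":0,"grip":1},{"dx":0,"dy":0,"dz":0,"wx":0,"wy":0,"wz":0,"grip":1}]' |head -1 && python3 chk.py 0.7
```

```text
R 121.0 th 0.273 yaw 0.272  Ft -1.54 Fr -0.70 Fz 0.18 Mz -0.011  T 0.175
time_s: 9.3
R 121.0 th 0.224 yaw 0.222  Ft -1.87 Fr 0.29 Fz 0.14 Mz 0.070  T 0.296
time_s: 9.4
R 121.0 th 0.174 yaw 0.172  Ft -0.14 Fr -0.05 Fz 0.01 Mz 0.100  T 0.116
time_s: 9.5
R 121.0 th 0.124 yaw 0.123  Ft -0.85 Fr -0.39 Fz 0.48 Mz 0.093  T 0.196
time_s: 9.6
R 121.0 th 0.074 yaw 0.073  Ft -0.01 Fr 0.12 Fz 0.22 Mz 0.069  T 0.070
time_s: 9.9
R 121.0 th 0.075 yaw 0.075  Ft -1.33 Fr 0.55 Fz 1.24 Mz -0.011  T 0.150
```

```bash
python3 -m jog '[{"dx":0.0003,"dy":-0.006,"dz":0.0002,"wx":0,"wy":0,"wz":-0.05,"grip":1},{"dx":0,"dy":-0.006,"dz":0.0002,"wx":0,"wy":0,"wz":-0.05,"grip":1}]' | head -1 && python3 chk.py 0.6 && python3 -m jog '[{"dx":-0.0003,"dy":-0.006,"dz":0,"wx":0,"wy":0,"wz":-0.05,"grip":1}]' |head -1 && python3 chk.py 0.6 && python3 -m jog '[{"dx":-0.0006,"dy":-0.006,"dz":0,"wx":0,"wy":0,"wz":-0.05,"grip":1}]' |head -1 && python3 chk.py 0.6 && python3 -m jog '[{"dx":-0.0005,"dy":-0.003,"dz":0,"wx":0,"wy":0,"wz":-0.025,"grip":1}]' |head -1 && python3 chk.py 0.6 && python3 -m jog '[{"dx":-0.0005,"dy":-0.003,"dz":0,"wx":0,"wy":0,"wz":-0.025,"grip":1}]' |head -1 && python3 chk.py 0.6 && python3 -m jog '[{"dx":-0.0006,"dy":-0.0029,"dz":0,"wx":0,"wy":0,"wz":-0.025,"grip":1}]' |head -1 && python3 chk.py 0.6 && python3 -m jog '[{"dx":0,"dy":0,"dz":0,"wx":0,"wy":0,"wz":0,"grip":1}]' |head -1 && python3 chk.py 0.6 && python3 -c "
from h import *
for i in range(1): save('wrist','w7')"; python3 chk.py
```

```text
time_s: 10.1
R 121.0 th -0.026 yaw 6.257  Ft -1.18 Fr -0.14 Fz -0.15 Mz 0.120  T 0.263
time_s: 10.2
R 121.0 th -0.076 yaw 6.207  Ft -0.65 Fr 0.37 Fz -0.13 Mz 0.071  T 0.149
time_s: 10.3
R 121.0 th -0.126 yaw 6.157  Ft -0.58 Fr 0.14 Fz -0.92 Mz 0.058  T 0.127
time_s: 10.4
R 120.9 th -0.152 yaw 6.132  Ft -0.82 Fr 0.14 Fz -0.72 Mz -0.040  T 0.058
time_s: 10.5
R 120.9 th -0.177 yaw 6.107  Ft -1.62 Fr -0.10 Fz -1.27 Mz -0.005  T 0.191
time_s: 10.6
R 120.9 th -0.202 yaw 6.082  Ft -1.41 Fr 1.07 Fz -0.49 Mz 0.003  T 0.173
time_s: 10.7
R 120.9 th -0.203 yaw 6.082  Ft -1.23 Fr 0.55 Fz -0.31 Mz -0.008  T 0.140
R 120.9 th -0.202 yaw 6.082  Ft -1.46 Fr 0.15 Fz -0.92 Mz -0.009  T 0.167
```

```bash
python3 -m jog '[{"dx":-0.0004,"dy":-0.0018,"dz":0,"wx":0,"wy":0,"wz":-0.015,"grip":1},{"dx":-0.0004,"dy":-0.0018,"dz":0,"wx":0,"wy":0,"wz":-0.015,"grip":1},{"dx":-0.0005,"dy":-0.0018,"dz":0,"wx":0,"wy":0,"wz":-0.015,"grip":1},{"dx":-0.0005,"dy":-0.0018,"dz":0,"wx":0,"wy":0,"wz":-0.015,"grip":1}]' | head -1 && python3 chk.py 0.5 && 
python3 -m jog '[{"dx":-0.0002,"dy":-0.0009,"dz":0,"wx":0,"wy":0,"wz":-0.0075,"grip":1}]' |head -1 && python3 chk.py 0.45 && 
python3 -m jog '[{"dx":-0.0003,"dy":-0.0009,"dz":0,"wx":0,"wy":0,"wz":-0.0075,"grip":1}]' |head -1 && python3 chk.py 0.45 && 
python3 -m jog '[{"dx":-0.0003,"dy":-0.0009,"dz":0,"wx":0,"wy":0,"wz":-0.0075,"grip":1}]' |head -1 && python3 chk.py 0.45 && 
python3 -m jog '[{"dx":-0.0002,"dy":-0.0009,"dz":0,"wx":0,"wy":0,"wz":-0.0075,"grip":1}]' |head -1 && python3 chk.py 0.45 && 
python3 -m jog '[{"dx":-0.0003,"dy":-0.0009,"dz":0,"wx":0,"wy":0,"wz":-0.0075,"grip":1}]' |head -1 && python3 chk.py 0.45 && 
python3 -m jog '[{"dx":-0.0003,"dy":-0.0009,"dz":0,"wx":0,"wy":0,"wz":-0.0075,"grip":1}]' |head -1 && python3 chk.py 0.45 && 
python3 -m jog '[{"dx":-0.0003,"dy":-0.0008,"dz":0,"wx":0,"wy":0,"wz":-0.0075,"grip":1}]' |head -1 && python3 chk.py 0.45 && 
python3 -m jog '[{"dx":-0.0003,"dy":-0.0009,"dz":0,"wx":0,"wy":0,"wz":-0.0075,"grip":1}]' |head -1 && python3 chk.py 0.45 && 
python3 -m jog '[{"dx":-0.0003,"dy":-0.0008,"dz":0,"wx":0,"wy":0,"wz":-0.0075,"grip":1}]' |head -1 && python3 chk.py 0.45 && 
python3 -m jog '[{"dx":-0.0003,"dy":-0.0009,"dz":0,"wx":0,"wy":0,"wz":-0.0075,"grip":1}]' |head -1 && python3 chk.py 0.45
```

```text
time_s: 11.15
R 120.9 th -0.264 yaw 6.021  Ft -1.79 Fr 0.68 Fz -0.44 Mz 0.004  T 0.220
time_s: 11.25
R 120.9 th -0.272 yaw 6.014  Ft -2.59 Fr 1.48 Fz -1.32 Mz -0.126  T 0.187
time_s: 11.35
R 120.9 th -0.279 yaw 6.007  Ft -3.25 Fr 1.86 Fz -0.89 Mz -0.060  T 0.332
time_s: 11.45
R 120.8 th -0.287 yaw 5.999  Ft -3.37 Fr 1.57 Fz -1.05 Mz -0.131  T 0.276
time_s: 11.55
R 120.8 th -0.294 yaw 5.992  Ft -2.59 Fr 1.38 Fz -0.57 Mz -0.056  T 0.258
time_s: 11.65
R 120.9 th -0.302 yaw 5.984  Ft -2.39 Fr 1.04 Fz -0.42 Mz -0.170  T 0.119
time_s: 11.75
R 120.8 th -0.310 yaw 5.977  Ft -1.96 Fr 1.67 Fz -1.24 Mz -0.123  T 0.113
time_s: 11.85
R 120.8 th -0.317 yaw 5.969  Ft -3.75 Fr 1.14 Fz -1.37 Mz -0.137  T 0.316
time_s: 11.95
R 120.8 th -0.325 yaw 5.962  Ft -2.54 Fr 2.00 Fz -0.80 Mz -0.166  T 0.141
time_s: 12.05
R 120.8 th -0.333 yaw 5.954  Ft -2.99 Fr 2.19 Fz -1.49 Mz -0.212  T 0.149
time_s: 12.15
R 120.8 th -0.340 yaw 5.947  Ft -2.89 Fr 1.86 Fz -1.08 Mz -0.132  T 0.218
```

```bash
python3 -m jog '[{"dx":-0.0003,"dy":-0.0009,"dz":0,"wx":0,"wy":0,"wz":-0.0075,"grip":1}]' |head -1 && python3 chk.py 0.45 && 
python3 -m jog '[{"dx":-0.0003,"dy":-0.0008,"dz":0,"wx":0,"wy":0,"wz":-0.0075,"grip":1}]' |head -1 && python3 chk.py 0.45 && 
python3 -m jog '[{"dx":-0.0003,"dy":-0.0009,"dz":0,"wx":0,"wy":0,"wz":-0.0075,"grip":1}]' |head -1 && python3 chk.py 0.45 && 
python3 -m jog '[{"dx":-0.0004,"dy":-0.0008,"dz":0,"wx":0,"wy":0,"wz":-0.0075,"grip":1}]' |head -1 && python3 chk.py 0.45 && 
python3 -m jog '[{"dx":-0.0003,"dy":-0.0009,"dz":0,"wx":0,"wy":0,"wz":-0.0075,"grip":1}]' |head -1 && python3 chk.py 0.45 && 
python3 -m jog '[{"dx":-0.0003,"dy":-0.0008,"dz":0,"wx":0,"wy":0,"wz":-0.0075,"grip":1}]' |head -1 && python3 chk.py 0.45 && 
python3 -m jog '[{"dx":-0.0004,"dy":-0.0008,"dz":0,"wx":0,"wy":0,"wz":-0.0075,"grip":1}]' |head -1 && python3 chk.py 0.45 && 
python3 -m jog '[{"dx":-0.0004,"dy":-0.0009,"dz":0,"wx":0,"wy":0,"wz":-0.0075,"grip":1}]' |head -1 && python3 chk.py 0.45 && 
python3 -m jog '[{"dx":-0.0003,"dy":-0.0008,"dz":0,"wx":0,"wy":0,"wz":-0.0075,"grip":1}]' |head -1 && python3 chk.py 0.45 && 
python3 -m jog '[{"dx":-0.0004,"dy":-0.0008,"dz":0,"wx":0,"wy":0,"wz":-0.0075,"grip":1}]' |head -1 && python3 chk.py 0.45 && 
python3 -m jog '[{"dx":-0.0004,"dy":-0.0009,"dz":0,"wx":0,"wy":0,"wz":-0.0075,"grip":1}]' |head -1 && python3 chk.py 0.45 && 
python3 -m jog '[{"dx":-0.0004,"dy":-0.0008,"dz":0,"wx":0,"wy":0,"wz":-0.0075,"grip":1}]' |head -1 && python3 chk.py 0.45 && 
python3 -m jog '[{"dx":-0.0004,"dy":-0.0008,"dz":0,"wx":0,"wy":0,"wz":-0.0075,"grip":1}]' |head -1 && python3 chk.py 0.45 && 
python3 -m jog '[{"dx":-0.0004,"dy":-0.0008,"dz":0,"wx":0,"wy":0,"wz":-0.0075,"grip":1}]' |head -1 && python3 chk.py 0.45
```

```text
time_s: 12.25
R 120.8 th -0.348 yaw 5.939  Ft -4.11 Fr 2.31 Fz -2.67 Mz -0.212  T 0.285
time_s: 12.35
R 120.8 th -0.355 yaw 5.932  Ft -3.53 Fr 2.07 Fz -1.07 Mz -0.217  T 0.210
time_s: 12.45
R 120.8 th -0.363 yaw 5.924  Ft -3.01 Fr 3.41 Fz -0.42 Mz -0.272  T 0.092
time_s: 12.55
R 120.8 th -0.371 yaw 5.917  Ft -3.54 Fr 3.31 Fz -0.90 Mz -0.201  T 0.226
time_s: 12.65
R 120.8 th -0.379 yaw 5.909  Ft -3.62 Fr 2.83 Fz -0.80 Mz -0.172  T 0.265
time_s: 12.75
R 120.8 th -0.386 yaw 5.902  Ft -3.87 Fr 3.27 Fz -0.50 Mz -0.193  T 0.275
time_s: 12.85
R 120.8 th -0.393 yaw 5.894  Ft -3.60 Fr 2.98 Fz -1.54 Mz -0.234  T 0.200
time_s: 12.95
R 120.8 th -0.401 yaw 5.887  Ft -4.11 Fr 2.45 Fz -1.04 Mz -0.249  T 0.247
time_s: 13.05
R 120.8 th -0.409 yaw 5.879  Ft -3.03 Fr 2.49 Fz -1.08 Mz -0.195  T 0.171
time_s: 13.15
R 120.7 th -0.416 yaw 5.872  Ft -4.19 Fr 3.27 Fz -1.13 Mz -0.205  T 0.301
time_s: 13.25
R 120.7 th -0.424 yaw 5.864  Ft -4.05 Fr 2.42 Fz -1.21 Mz -0.197  T 0.292
time_s: 13.35
R 120.7 th -0.432 yaw 5.857  Ft -3.75 Fr 3.13 Fz -0.29 Mz -0.257  T 0.195
time_s: 13.45
R 120.7 th -0.439 yaw 5.849  Ft -4.33 Fr 3.34 Fz -1.47 Mz -0.235  T 0.287
time_s: 13.55
R 120.7 th -0.447 yaw 5.842  Ft -3.09 Fr 2.62 Fz -1.66 Mz -0.235  T 0.138
```

```bash
python3 -m jog '[{"dx":-0.0003,"dy":-0.0007,"dz":0,"wx":0,"wy":0,"wz":-0.009,"grip":1}]' |head -1 && python3 chk.py 0.45 && 
python3 -m jog '[{"dx":-0.0003,"dy":-0.0007,"dz":0,"wx":0,"wy":0,"wz":-0.009,"grip":1}]' |head -1 && python3 chk.py 0.45 && 
python3 -m jog '[{"dx":-0.0004,"dy":-0.0008,"dz":0,"wx":0,"wy":0,"wz":-0.0085,"grip":1}]' |head -1 && python3 chk.py 0.45 && 
python3 -m jog '[{"dx":-0.0004,"dy":-0.0008,"dz":0,"wx":0,"wy":0,"wz":-0.008,"grip":1}]' |head -1 && python3 chk.py 0.45 && 
python3 -m jog '[{"dx":-0.0004,"dy":-0.0008,"dz":0,"wx":0,"wy":0,"wz":-0.008,"grip":1}]' |head -1 && python3 chk.py 0.45 && 
python3 -m jog '[{"dx":-0.0004,"dy":-0.0008,"dz":0,"wx":0,"wy":0,"wz":-0.008,"grip":1}]' |head -1 && python3 chk.py 0.45 && 
python3 -m jog '[{"dx":-0.0004,"dy":-0.0008,"dz":0,"wx":0,"wy":0,"wz":-0.0075,"grip":1}]' |head -1 && python3 chk.py 0.45 && 
python3 -m jog '[{"dx":-0.0005,"dy":-0.0008,"dz":0,"wx":0,"wy":0,"wz":-0.0075,"grip":1}]' |head -1 && python3 chk.py 0.45 && 
python3 -m jog '[{"dx":-0.0004,"dy":-0.0008,"dz":0,"wx":0,"wy":0,"wz":-0.0075,"grip":1}]' |head -1 && python3 chk.py 0.45 && 
python3 -m jog '[{"dx":-0.0005,"dy":-0.0008,"dz":0,"wx":0,"wy":0,"wz":-0.0075,"grip":1}]' |head -1 && python3 chk.py 0.45 && 
python3 -m jog '[{"dx":-0.0004,"dy":-0.0008,"dz":0,"wx":0,"wy":0,"wz":-0.0075,"grip":1}]' |head -1 && python3 chk.py 0.45 && 
python3 -m jog '[{"dx":-0.0005,"dy":-0.0008,"dz":0,"wx":0,"wy":0,"wz":-0.0075,"grip":1}]' |head -1 && python3 chk.py 0.45 && 
python3 -m jog '[{"dx":-0.0005,"dy":-0.0008,"dz":0,"wx":0,"wy":0,"wz":-0.0075,"grip":1}]' |head -1 && python3 chk.py 0.45 && 
python3 -m jog '[{"dx":-0.0005,"dy":-0.0008,"dz":0,"wx":0,"wy":0,"wz":-0.0075,"grip":1}]' |head -1 && python3 chk.py 0.45
```

```text
time_s: 13.65
R 120.7 th -0.455 yaw 5.833  Ft -2.39 Fr 3.33 Fz -0.83 Mz -0.161  T 0.128
time_s: 13.75
R 120.7 th -0.462 yaw 5.824  Ft -2.98 Fr 3.44 Fz -0.42 Mz -0.137  T 0.223
time_s: 13.85
R 120.7 th -0.471 yaw 5.816  Ft -2.62 Fr 4.50 Fz -0.68 Mz -0.054  T 0.263
time_s: 13.95
R 120.7 th -0.478 yaw 5.808  Ft -1.88 Fr 4.10 Fz -1.69 Mz -0.055  T 0.173
time_s: 14.05
R 120.7 th -0.485 yaw 5.800  Ft -1.12 Fr 3.48 Fz -0.64 Mz 0.002  T 0.138
time_s: 14.15
R 120.7 th -0.493 yaw 5.792  Ft -0.92 Fr 3.83 Fz -1.56 Mz 0.042  T 0.153
time_s: 14.25
R 120.7 th -0.500 yaw 5.784  Ft -1.17 Fr 3.78 Fz 0.23 Mz 0.065  T 0.206
time_s: 14.35
R 120.7 th -0.507 yaw 5.777  Ft -1.51 Fr 5.18 Fz -0.81 Mz 0.114  T 0.297
time_s: 14.45
R 120.6 th -0.514 yaw 5.769  Ft -0.58 Fr 4.61 Fz -0.52 Mz 0.121  T 0.190
time_s: 14.55
R 120.6 th -0.522 yaw 5.762  Ft -0.40 Fr 4.22 Fz -0.31 Mz 0.162  T 0.210
time_s: 14.65
R 120.6 th -0.529 yaw 5.754  Ft -0.39 Fr 3.21 Fz -0.86 Mz 0.146  T 0.193
time_s: 14.75
R 120.6 th -0.537 yaw 5.746  Ft -0.10 Fr 4.19 Fz -1.26 Mz 0.195  T 0.207
time_s: 14.85
R 120.6 th -0.544 yaw 5.739  Ft -0.78 Fr 4.17 Fz -0.35 Mz 0.213  T 0.307
time_s: 14.95
R 120.6 th -0.552 yaw 5.731  Ft -0.72 Fr 4.17 Fz -0.51 Mz 0.122  T 0.209
```

```bash
python3 -m jog '[{"dx":-0.0001,"dy":-0.001,"dz":0,"wx":0,"wy":0,"wz":-0.0075,"grip":1}]' |head -1 && python3 chk.py 0.45 && 
python3 -m jog '[{"dx":-0.0001,"dy":-0.001,"dz":0,"wx":0,"wy":0,"wz":-0.0075,"grip":1}]' |head -1 && python3 chk.py 0.45 && 
python3 -m jog '[{"dx":-0.0005,"dy":-0.0008,"dz":0,"wx":0,"wy":0,"wz":-0.0075,"grip":1}]' |head -1 && python3 chk.py 0.45 && 
python3 -m jog '[{"dx":-0.0005,"dy":-0.0008,"dz":0,"wx":0,"wy":0,"wz":-0.007,"grip":1}]' |head -1 && python3 chk.py 0.45 && 
python3 -m jog '[{"dx":-0.0005,"dy":-0.0008,"dz":0,"wx":0,"wy":0,"wz":-0.0075,"grip":1}]' |head -1 && python3 chk.py 0.45 && 
python3 -m jog '[{"dx":-0.0005,"dy":-0.0008,"dz":0,"wx":0,"wy":0,"wz":-0.007,"grip":1}]' |head -1 && python3 chk.py 0.45 && 
python3 -m jog '[{"dx":-0.0005,"dy":-0.0007,"dz":0,"wx":0,"wy":0,"wz":-0.0075,"grip":1}]' |head -1 && python3 chk.py 0.45 && 
python3 -m jog '[{"dx":-0.0005,"dy":-0.0008,"dz":0,"wx":0,"wy":0,"wz":-0.0075,"grip":1}]' |head -1 && python3 chk.py 0.45 && 
python3 -m jog '[{"dx":-0.0005,"dy":-0.0007,"dz":0,"wx":0,"wy":0,"wz":-0.0075,"grip":1}]' |head -1 && python3 chk.py 0.45 && 
python3 -m jog '[{"dx":-0.0005,"dy":-0.0008,"dz":0,"wx":0,"wy":0,"wz":-0.0075,"grip":1}]' |head -1 && python3 chk.py 0.45 && 
python3 -m jog '[{"dx":-0.0005,"dy":-0.0007,"dz":0,"wx":0,"wy":0,"wz":-0.0075,"grip":1}]' |head -1 && python3 chk.py 0.45 && 
python3 -m jog '[{"dx":-0.0005,"dy":-0.0008,"dz":0,"wx":0,"wy":0,"wz":-0.0075,"grip":1}]' |head -1 && python3 chk.py 0.45 && 
python3 -m jog '[{"dx":-0.0005,"dy":-0.0007,"dz":0,"wx":0,"wy":0,"wz":-0.0075,"grip":1}]' |head -1 && python3 chk.py 0.45 && 
python3 -m jog '[{"dx":-0.0005,"dy":-0.0007,"dz":0,"wx":0,"wy":0,"wz":-0.0075,"grip":1}]' |head -1 && python3 chk.py 0.45
```

```text
time_s: 15.05
R 120.7 th -0.559 yaw 5.724  Ft -0.40 Fr 2.71 Fz -0.91 Mz 0.152  T 0.200
time_s: 15.15
R 120.7 th -0.567 yaw 5.716  Ft 0.41 Fr 1.51 Fz -0.55 Mz 0.089  T 0.039
time_s: 15.25
R 120.8 th -0.575 yaw 5.709  Ft -1.00 Fr 3.32 Fz -1.12 Mz 0.145  T 0.266
time_s: 15.35
R 120.8 th -0.582 yaw 5.702  Ft -0.76 Fr 2.00 Fz -1.65 Mz 0.052  T 0.144
time_s: 15.45
R 120.8 th -0.589 yaw 5.694  Ft -1.07 Fr 0.76 Fz -1.34 Mz 0.160  T 0.289
time_s: 15.55
R 120.9 th -0.597 yaw 5.687  Ft -0.46 Fr 0.17 Fz -2.09 Mz 0.106  T 0.162
time_s: 15.65
R 120.9 th -0.604 yaw 5.680  Ft -0.93 Fr -0.11 Fz -1.82 Mz 0.100  T 0.212
time_s: 15.75
R 120.9 th -0.612 yaw 5.672  Ft -0.76 Fr 0.36 Fz -1.40 Mz 0.063  T 0.155
time_s: 15.85
R 120.9 th -0.619 yaw 5.665  Ft -0.81 Fr -0.46 Fz -2.51 Mz 0.057  T 0.155
time_s: 15.95
R 121.0 th -0.627 yaw 5.657  Ft -1.00 Fr -0.54 Fz -1.01 Mz 0.103  T 0.224
time_s: 16.05
R 121.0 th -0.634 yaw 5.650  Ft -0.92 Fr -1.62 Fz -1.00 Mz 0.131  T 0.242
time_s: 16.15
R 121.0 th -0.642 yaw 5.642  Ft -1.46 Fr -1.80 Fz -1.72 Mz 0.095  T 0.272
time_s: 16.25
R 121.1 th -0.649 yaw 5.635  Ft 0.31 Fr -2.49 Fz -1.46 Mz 0.132  T 0.094
time_s: 16.35
R 121.1 th -0.657 yaw 5.627  Ft -0.56 Fr -2.80 Fz -0.75 Mz 0.118  T 0.185
```

```bash
python3 -m jog '[{"dx":-0.0006,"dy":-0.0006,"dz":0,"wx":0,"wy":0,"wz":-0.0075,"grip":1}]' |head -1 && python3 chk.py 0.45 && 
python3 -m jog '[{"dx":-0.0006,"dy":-0.0006,"dz":0,"wx":0,"wy":0,"wz":-0.0075,"grip":1}]' |head -1 && python3 chk.py 0.45 && 
python3 -m jog '[{"dx":-0.0006,"dy":-0.0007,"dz":0,"wx":0,"wy":0,"wz":-0.0075,"grip":1}]' |head -1 && python3 chk.py 0.45 && 
python3 -m jog '[{"dx":-0.0006,"dy":-0.0007,"dz":0,"wx":0,"wy":0,"wz":-0.0075,"grip":1}]' |head -1 && python3 chk.py 0.45 && 
python3 -m jog '[{"dx":-0.0006,"dy":-0.0007,"dz":0,"wx":0,"wy":0,"wz":-0.0075,"grip":1}]' |head -1 && python3 chk.py 0.45 && 
python3 -m jog '[{"dx":-0.0006,"dy":-0.0007,"dz":0,"wx":0,"wy":0,"wz":-0.0075,"grip":1}]' |head -1 && python3 chk.py 0.45 && 
python3 -m jog '[{"dx":-0.0006,"dy":-0.0007,"dz":0,"wx":0,"wy":0,"wz":-0.0075,"grip":1}]' |head -1 && python3 chk.py 0.45 && 
python3 -m jog '[{"dx":-0.0006,"dy":-0.0007,"dz":0,"wx":0,"wy":0,"wz":-0.0075,"grip":1}]' |head -1 && python3 chk.py 0.45 && 
python3 -m jog '[{"dx":-0.0006,"dy":-0.0007,"dz":0,"wx":0,"wy":0,"wz":-0.0075,"grip":1}]' |head -1 && python3 chk.py 0.45 && 
python3 -m jog '[{"dx":-0.0006,"dy":-0.0007,"dz":0,"wx":0,"wy":0,"wz":-0.0075,"grip":1}]' |head -1 && python3 chk.py 0.45 && 
python3 -m jog '[{"dx":-0.0006,"dy":-0.0007,"dz":0,"wx":0,"wy":0,"wz":-0.0075,"grip":1}]' |head -1 && python3 chk.py 0.45 && 
python3 -m jog '[{"dx":-0.0006,"dy":-0.0007,"dz":0,"wx":0,"wy":0,"wz":-0.0075,"grip":1}]' |head -1 && python3 chk.py 0.45 && 
python3 -m jog '[{"dx":-0.0006,"dy":-0.0007,"dz":0,"wx":0,"wy":0,"wz":-0.0075,"grip":1}]' |head -1 && python3 chk.py 0.45 && 
python3 -m jog '[{"dx":-0.0006,"dy":-0.0006,"dz":0,"wx":0,"wy":0,"wz":-0.0075,"grip":1}]' |head -1 && python3 chk.py 0.45
```

```text
time_s: 16.45
R 121.1 th -0.664 yaw 5.620  Ft 0.16 Fr -2.98 Fz -2.12 Mz 0.107  T 0.087
time_s: 16.55
R 121.1 th -0.671 yaw 5.612  Ft -0.76 Fr -2.47 Fz -2.02 Mz 0.194  T 0.286
time_s: 16.65
R 121.1 th -0.678 yaw 5.605  Ft -0.35 Fr -3.22 Fz -1.95 Mz 0.186  T 0.229
time_s: 16.75
R 121.1 th -0.686 yaw 5.597  Ft -0.12 Fr -3.26 Fz -2.22 Mz 0.193  T 0.208
time_s: 16.85
R 121.1 th -0.693 yaw 5.590  Ft -0.61 Fr -4.05 Fz -1.38 Mz 0.220  T 0.294
time_s: 16.95
R 121.1 th -0.700 yaw 5.582  Ft 0.30 Fr -3.28 Fz -1.97 Mz 0.122  T 0.087
time_s: 17.05
R 121.2 th -0.708 yaw 5.575  Ft 0.34 Fr -3.23 Fz -1.44 Mz 0.183  T 0.142
time_s: 17.15
R 121.2 th -0.715 yaw 5.567  Ft -0.33 Fr -2.70 Fz -1.56 Mz 0.241  T 0.281
time_s: 17.25
R 121.2 th -0.723 yaw 5.560  Ft -0.04 Fr -4.18 Fz -3.09 Mz 0.198  T 0.203
time_s: 17.35
R 121.2 th -0.730 yaw 5.552  Ft 1.07 Fr -3.92 Fz -1.88 Mz 0.309  T 0.180
time_s: 17.45
R 121.2 th -0.738 yaw 5.545  Ft 0.60 Fr -4.66 Fz -2.13 Mz 0.266  T 0.193
time_s: 17.55
R 121.3 th -0.745 yaw 5.537  Ft -0.04 Fr -4.05 Fz -2.49 Mz 0.216  T 0.222
time_s: 17.65
R 121.3 th -0.753 yaw 5.530  Ft 1.29 Fr -4.82 Fz -0.71 Mz 0.245  T 0.088
time_s: 17.75
R 121.3 th -0.760 yaw 5.522  Ft -0.48 Fr -4.41 Fz -1.79 Mz 0.215  T 0.272
```

```bash
python3 -m jog '[{"dx":-0.0007,"dy":-0.0006,"dz":0,"wx":0,"wy":0,"wz":-0.0075,"grip":1}]' |head -1 && python3 chk.py 0.45 && 
python3 -m jog '[{"dx":-0.0007,"dy":-0.0006,"dz":0,"wx":0,"wy":0,"wz":-0.007,"grip":1}]' |head -1 && python3 chk.py 0.45 && 
python3 -m jog '[{"dx":-0.0007,"dy":-0.0006,"dz":0,"wx":0,"wy":0,"wz":-0.007,"grip":1}]' |head -1 && python3 chk.py 0.45 && 
python3 -m jog '[{"dx":-0.0007,"dy":-0.0006,"dz":0,"wx":0,"wy":0,"wz":-0.007,"grip":1}]' |head -1 && python3 chk.py 0.45 && 
python3 -m jog '[{"dx":-0.0007,"dy":-0.0006,"dz":0,"wx":0,"wy":0,"wz":-0.007,"grip":1}]' |head -1 && python3 chk.py 0.45 && 
python3 -m jog '[{"dx":-0.0007,"dy":-0.0006,"dz":0,"wx":0,"wy":0,"wz":-0.007,"grip":1}]' |head -1 && python3 chk.py 0.45 && 
python3 -m jog '[{"dx":-0.0007,"dy":-0.0006,"dz":0,"wx":0,"wy":0,"wz":-0.0075,"grip":1}]' |head -1 && python3 chk.py 0.45 && 
python3 -m jog '[{"dx":-0.0007,"dy":-0.0006,"dz":0,"wx":0,"wy":0,"wz":-0.0075,"grip":1}]' |head -1 && python3 chk.py 0.45 && 
python3 -m jog '[{"dx":-0.0007,"dy":-0.0006,"dz":0,"wx":0,"wy":0,"wz":-0.0075,"grip":1}]' |head -1 && python3 chk.py 0.45 && 
python3 -m jog '[{"dx":-0.0007,"dy":-0.0006,"dz":0,"wx":0,"wy":0,"wz":-0.0075,"grip":1}]' |head -1 && python3 chk.py 0.45 && 
python3 -m jog '[{"dx":-0.0007,"dy":-0.0006,"dz":0,"wx":0,"wy":0,"wz":-0.0075,"grip":1}]' |head -1 && python3 chk.py 0.45 && 
python3 -m jog '[{"dx":-0.0007,"dy":-0.0006,"dz":0,"wx":0,"wy":0,"wz":-0.0075,"grip":1}]' |head -1 && python3 chk.py 0.45 && 
python3 -m jog '[{"dx":-0.0007,"dy":-0.0006,"dz":0,"wx":0,"wy":0,"wz":-0.0075,"grip":1}]' |head -1 && python3 chk.py 0.45 && 
python3 -m jog '[{"dx":-0.0007,"dy":-0.0005,"dz":0,"wx":0,"wy":0,"wz":-0.0075,"grip":1}]' |head -1 && python3 chk.py 0.45
```

```text
time_s: 17.85
R 121.3 th -0.768 yaw 5.515  Ft -0.06 Fr -4.96 Fz -1.42 Mz 0.256  T 0.264
time_s: 17.95
R 121.3 th -0.775 yaw 5.508  Ft 0.67 Fr -4.46 Fz -1.98 Mz 0.225  T 0.144
time_s: 18.05
R 121.3 th -0.782 yaw 5.501  Ft 0.78 Fr -4.60 Fz -2.02 Mz 0.211  T 0.116
time_s: 18.15
R 121.2 th -0.789 yaw 5.494  Ft 0.78 Fr -3.72 Fz -2.77 Mz 0.181  T 0.086
time_s: 18.25
R 121.3 th -0.796 yaw 5.487  Ft -0.41 Fr -4.76 Fz -1.43 Mz 0.210  T 0.260
time_s: 18.35
R 121.3 th -0.804 yaw 5.480  Ft -0.52 Fr -2.96 Fz -2.24 Mz 0.189  T 0.252
time_s: 18.45
R 121.2 th -0.811 yaw 5.472  Ft -0.78 Fr -3.35 Fz -2.20 Mz 0.184  T 0.279
time_s: 18.55
R 121.2 th -0.819 yaw 5.465  Ft 0.51 Fr -4.01 Fz -1.95 Mz 0.105  T 0.044
time_s: 18.65
R 121.2 th -0.826 yaw 5.457  Ft -0.73 Fr -3.92 Fz -1.67 Mz 0.220  T 0.309
time_s: 18.75
R 121.2 th -0.833 yaw 5.450  Ft -0.88 Fr -2.95 Fz -2.82 Mz 0.270  T 0.376
time_s: 18.85
R 121.2 th -0.841 yaw 5.442  Ft -0.78 Fr -3.09 Fz -2.16 Mz 0.280  T 0.375
time_s: 18.95
R 121.1 th -0.848 yaw 5.435  Ft -1.66 Fr -2.16 Fz -1.83 Mz 0.324  T 0.526
```

```bash
python3 chk.py; 
python3 -m jog '[{"dx":0,"dy":0,"dz":0,"wx":0,"wy":0,"wz":0,"grip":1}]' |head -1; python3 chk.py;python3 -m jog '[{"dx":0,"dy":0,"dz":0,"wx":0,"wy":0,"wz":0,"grip":1}]' |head -1; python3 chk.py && python3 -m jog '[{"dx":-0.0004,"dy":-0.0003,"dz":0,"wx":0,"wy":0,"wz":-0.004,"grip":1}]' |head -1; python3 chk.py 0.65 &&  python3 -m jog '[{"dx":-0.0004,"dy":-0.0003,"dz":0,"wx":0,"wy":0,"wz":-0.004,"grip":1}]' |head -1; python3 chk.py 0.65
```

```text
R 121.1 th -0.848 yaw 5.435  Ft -1.66 Fr -2.16 Fz -1.83 Mz 0.324  T 0.526
time_s: 19.05
R 121.1 th -0.848 yaw 5.435  Ft -0.12 Fr -3.05 Fz -1.93 Mz 0.231  T 0.246
time_s: 19.15
R 121.1 th -0.848 yaw 5.435  Ft -0.77 Fr -2.33 Fz -3.26 Mz 0.300  T 0.393
time_s: 19.25
R 121.1 th -0.852 yaw 5.431  Ft -1.48 Fr -3.16 Fz -2.05 Mz 0.291  T 0.470
time_s: 19.35
R 121.1 th -0.856 yaw 5.427  Ft -0.89 Fr -1.84 Fz -1.91 Mz 0.257  T 0.365
```

```bash
python3 -m jog '[{"dx":-0.0007,"dy":-0.0006,"dz":0,"wx":0,"wy":0,"wz":-0.0075,"grip":1}]' |head -1 && python3 chk.py 0.65 && 
python3 -m jog '[{"dx":-0.0007,"dy":-0.0006,"dz":0,"wx":0,"wy":0,"wz":-0.0075,"grip":1}]' |head -1 && python3 chk.py 0.65 && 
python3 -m jog '[{"dx":-0.0004,"dy":-0.0003,"dz":0,"wx":0,"wy":0,"wz":-0.004,"grip":1}]' |head -1 && python3 chk.py 0.65 && 
python3 -m jog '[{"dx":-0.0004,"dy":-0.0003,"dz":0,"wx":0,"wy":0,"wz":-0.004,"grip":1}]' |head -1 && python3 chk.py 0.65 && 
python3 -m jog '[{"dx":-0.0004,"dy":-0.0003,"dz":0,"wx":0,"wy":0,"wz":-0.004,"grip":1}]' |head -1 && python3 chk.py 0.65 && 
python3 -m jog '[{"dx":-0.0004,"dy":-0.0003,"dz":0,"wx":0,"wy":0,"wz":-0.004,"grip":1}]' |head -1 && python3 chk.py 0.65
```

```text
time_s: 19.45
R 121.1 th -0.863 yaw 5.420  Ft -1.89 Fr -2.17 Fz -2.09 Mz 0.340  T 0.569
time_s: 19.55
R 121.1 th -0.871 yaw 5.412  Ft -2.52 Fr -1.23 Fz -2.40 Mz 0.373  T 0.678
```

```bash
python3 -m jog '[{"dx":-0.0004,"dy":-0.0003,"dz":0,"wx":0,"wy":0,"wz":-0.004,"grip":1}]' |head -1 && python3 chk.py 0.85 && 
python3 -m jog '[{"dx":-0.0004,"dy":-0.0003,"dz":0,"wx":0,"wy":0,"wz":-0.004,"grip":1}]' |head -1 && python3 chk.py 0.85 && 
python3 -m jog '[{"dx":0,"dy":0,"dz":0,"wx":0,"wy":0,"wz":0,"grip":1}]' |head -1 && python3 chk.py; python3 -m jog '[{"dx":0,"dy":0,"dz":0,"wx":0,"wy":0,"wz":0,"grip":1}]' |head -1 && python3 chk.py
```

```text
time_s: 19.65
R 121.1 th -0.875 yaw 5.408  Ft -2.86 Fr -1.11 Fz -2.16 Mz 0.340  T 0.686
time_s: 19.75
R 121.1 th -0.879 yaw 5.404  Ft -2.86 Fr -1.05 Fz -1.57 Mz 0.366  T 0.713
time_s: 19.85
R 121.1 th -0.879 yaw 5.404  Ft -2.73 Fr -1.93 Fz -1.71 Mz 0.309  T 0.639
time_s: 19.95
R 121.0 th -0.879 yaw 5.404  Ft -3.16 Fr -1.38 Fz -1.78 Mz 0.281  T 0.663
```

Holding torque is 0.65 N·m, against about 0.2 while it was turning freely, and it climbed steadily, so the eye is tight. Next I'll back off into the play and draw the bar out.

```bash
python3 -m jog '[{"dx":0.0046,"dy":0.004,"dz":0,"wx":0,"wy":0,"wz":0.05,"grip":1},{"dx":0.0044,"dy":0.0042,"dz":0,"wx":0,"wy":0,"wz":0.05,"grip":1},{"dx":0.0041,"dy":0.0044,"dz":0,"wx":0,"wy":0,"wz":0.05,"grip":1},{"dx":0.002,"dy":0.0022,"dz":0,"wx":0,"wy":0,"wz":0.025,"grip":1},{"dx":0,"dy":0,"dz":0,"wx":0,"wy":0,"wz":0,"grip":1}]' |head -1 && python3 chk.py && python3 -m jog '[{"dx":0.0039,"dy":-0.0032,"dz":0,"wx":0,"wy":0,"wz":0,"grip":1},{"dx":0.0039,"dy":-0.0032,"dz":0,"wx":0,"wy":0,"wz":0,"grip":1}]' |head -1 && python3 chk.py
```

```text
time_s: 20.45
R 120.9 th -0.710 yaw 5.579  Ft -0.28 Fr -0.98 Fz -1.65 Mz -0.044  T -0.010
time_s: 20.65
R 131.3 th -0.709 yaw 5.579  Ft -0.33 Fr 0.92 Fz -3.22 Mz 0.036  T 0.079
```

```bash
python3 -m jog '[{"dx":0.0061,"dy":-0.0052,"dz":0,"wx":0,"wy":0,"wz":0,"grip":1},{"dx":0.0061,"dy":-0.0052,"dz":0,"wx":0,"wy":0,"wz":0,"grip":1},{"dx":0.0061,"dy":-0.0052,"dz":0,"wx":0,"wy":0,"wz":0,"grip":1},{"dx":0.0061,"dy":-0.0052,"dz":0,"wx":0,"wy":0,"wz":0,"grip":1},{"dx":0.0076,"dy":-0.0065,"dz":0,"wx":0,"wy":0,"wz":0,"grip":1},{"dx":0.0076,"dy":-0.0065,"dz":0,"wx":0,"wy":0,"wz":0,"grip":1},{"dx":0.0076,"dy":-0.0065,"dz":0,"wx":0,"wy":0,"wz":0,"grip":1},{"dx":0,"dy":0,"dz":0,"wx":0,"wy":0,"wz":0,"grip":1}]' && python3 chk.py
```

```text
time_s: 21.45
ee_pos: [744.3, -47.4, 52.0]
ee_rot: [180.0, 0.1, 139.6]
force: [-0.4, -0.6, -1.8]
gripper_width: 19.5
R 194.6 th -0.706 yaw 5.578  Ft 0.73 Fr 0.05 Fz -1.82 Mz 0.010  T -0.132
```

```bash
python3 -m jog '[{"dx":0,"dy":0,"dz":0.03,"wx":0,"wy":0,"wz":0,"grip":1},{"dx":0,"dy":0,"dz":0.04,"wx":0,"wy":0,"wz":0,"grip":1},{"dx":0,"dy":0,"dz":0.04,"wx":0,"wy":0,"wz":0,"grip":1}]' |head -2 && python3 -m jog '[{"dx":-0.03,"dy":-0.0126,"dz":0,"wx":0,"wy":0,"wz":-0.108,"grip":1},{"dx":-0.03,"dy":-0.0126,"dz":0,"wx":0,"wy":0,"wz":-0.108,"grip":1},{"dx":-0.03,"dy":-0.0126,"dz":0,"wx":0,"wy":0,"wz":-0.108,"grip":1},{"dx":-0.03,"dy":-0.0126,"dz":0,"wx":0,"wy":0,"wz":-0.108,"grip":1},{"dx":-0.03,"dy":-0.0126,"dz":0,"wx":0,"wy":0,"wz":-0.108,"grip":1},{"dx":-0.03,"dy":-0.0126,"dz":0,"wx":0,"wy":0,"wz":-0.108,"grip":1},{"dx":-0.03,"dy":-0.0126,"dz":0,"wx":0,"wy":0,"wz":-0.108,"grip":1},{"dx":-0.03,"dy":-0.0126,"dz":0,"wx":0,"wy":0,"wz":-0.108,"grip":1},{"dx":-0.03,"dy":-0.0126,"dz":0,"wx":0,"wy":0,"wz":-0.108,"grip":1},{"dx":-0.03,"dy":-0.0126,"dz":0,"wx":0,"wy":0,"wz":-0.108,"grip":1}]'|head -3 && python3 -m jog '[{"dx":0,"dy":0,"dz":0,"wx":0,"wy":0,"wz":0,"grip":1},{"dx":0,"dy":0,"dz":-0.04,"wx":0,"wy":0,"wz":0,"grip":1},{"dx":0,"dy":0,"dz":-0.04,"wx":0,"wy":0,"wz":0,"grip":1},{"dx":0,"dy":0,"dz":-0.04,"wx":0,"wy":0,"wz":0,"grip":1},{"dx":0,"dy":0,"dz":-0.02,"wx":0,"wy":0,"wz":0,"grip":1},{"dx":0,"dy":0,"dz":-0.01,"wx":0,"wy":0,"wz":0,"grip":1},{"dx":0,"dy":0,"dz":0,"wx":0,"wy":0,"wz":0,"grip":1}]'
```

```text
time_s: 21.75
ee_pos: [742.4, -45.9, 162.7]
time_s: 22.75
ee_pos: [441.6, -172.3, 162.4]
ee_rot: [180.0, -0.0, 77.6]
time_s: 23.45
ee_pos: [443.1, -171.8, 11.4]
ee_rot: [-179.9, -0.0, 77.8]
force: [0.4, 0.6, -1.7]
gripper_width: 19.6
```

```bash
python3 -m jog '[{"dx":0,"dy":0,"dz":-0.003,"wx":0,"wy":0,"wz":0,"grip":1},{"dx":0,"dy":0,"dz":-0.001,"wx":0,"wy":0,"wz":0,"grip":1},{"dx":0,"dy":0,"dz":0,"wx":0,"wy":0,"wz":0,"grip":1}]'; python3 -m jog '[{"dx":0,"dy":0,"dz":-0.001,"wx":0,"wy":0,"wz":0,"grip":1},{"dx":0,"dy":0,"dz":0,"wx":0,"wy":0,"wz":0,"grip":1}]'
```

```text
time_s: 23.75
ee_pos: [443.7, -172.4, 9.0]
ee_rot: [179.9, 0.0, 77.8]
force: [-0.5, 0.1, -3.1]
gripper_width: 19.6
time_s: 23.95
ee_pos: [443.2, -172.3, 7.5]
ee_rot: [180.0, 0.0, 77.8]
force: [1.4, -0.0, -1.7]
gripper_width: 19.5
```

```bash
python3 -m jog '[{"dx":0,"dy":0,"dz":-0.001,"wx":0,"wy":0,"wz":0,"grip":1},{"dx":0,"dy":0,"dz":0,"wx":0,"wy":0,"wz":0,"grip":1}]'; python3 -m jog '[{"dx":0,"dy":0,"dz":-0.0008,"wx":0,"wy":0,"wz":0,"grip":1},{"dx":0,"dy":0,"dz":0,"wx":0,"wy":0,"wz":0,"grip":1}]'
```

```text
time_s: 24.15
ee_pos: [443.3, -172.3, 6.4]
ee_rot: [180.0, 0.0, 77.8]
force: [-0.2, 0.7, -0.4]
gripper_width: 19.5
time_s: 24.35
ee_pos: [443.3, -172.3, 6.3]
ee_rot: [180.0, 0.0, 77.8]
force: [-1.8, 0.7, 7.5]
gripper_width: 19.5
```

```bash
python3 -m jog '[{"dx":0,"dy":0,"dz":0,"wx":0,"wy":0,"wz":0,"grip":0.2},{"dx":0,"dy":0,"dz":0,"wx":0,"wy":0,"wz":0,"grip":0},{"dx":0,"dy":0,"dz":0,"wx":0,"wy":0,"wz":0,"grip":-0.3},{"dx":0,"dy":0,"dz":0,"wx":0,"wy":0,"wz":0,"grip":-0.3},{"dx":0,"dy":0,"dz":0,"wx":0,"wy":0,"wz":0,"grip":-0.3}]' && python3 -m jog '[{"dx":0,"dy":0,"dz":0.01,"wx":0,"wy":0,"wz":0,"grip":-0.3},{"dx":0,"dy":0,"dz":0.03,"wx":0,"wy":0,"wz":0,"grip":-0.3},{"dx":0,"dy":0,"dz":0.045,"wx":0,"wy":0,"wz":0,"grip":-0.3},{"dx":0,"dy":0,"dz":0.045,"wx":0,"wy":0,"wz":0,"grip":-0.3},{"dx":0.015,"dy":0.035,"dz":0.02,"wx":0,"wy":0,"wz":0,"grip":-0.3},{"dx":0.015,"dy":0.035,"dz":0,"wx":0,"wy":0,"wz":0,"grip":-0.3},{"dx":0.015,"dy":0.035,"dz":0,"wx":0,"wy":0,"wz":0,"grip":-0.3},{"dx":0.015,"dy":0.035,"dz":0,"wx":0,"wy":0,"wz":0,"grip":-0.3},{"dx":0.012,"dy":0.033,"dz":0,"wx":0,"wy":0,"wz":0,"grip":-0.3},{"dx":0,"dy":0,"dz":0,"wx":0,"wy":0,"wz":0,"grip":-0.3}]' | head -2
python3 - <<'E'
from h import *
w=save('wrist','w8');a=save('scene','s8');save('side','d8')
o=np.zeros((600,800,3),np.uint8)
o[:350,:400]=cv2.resize(w[65:135,350:430],(400,350),interpolation=2);o[:250,400:]=cv2.resize(w,(400,250))
o[350:600,:]=cv2.resize(a[150:290,140:588],(800,250),interpolation=2)
cv2.imwrite('pics/m8.png',o[:,:,::-1])
E
```

```text
time_s: 24.85
ee_pos: [443.0, -172.2, 5.2]
ee_rot: [-180.0, -0.0, 77.8]
force: [-0.1, -0.0, 0.7]
gripper_width: 56.8
time_s: 25.85
ee_pos: [516.3, 4.1, 156.1]
```

View pics/m8.png

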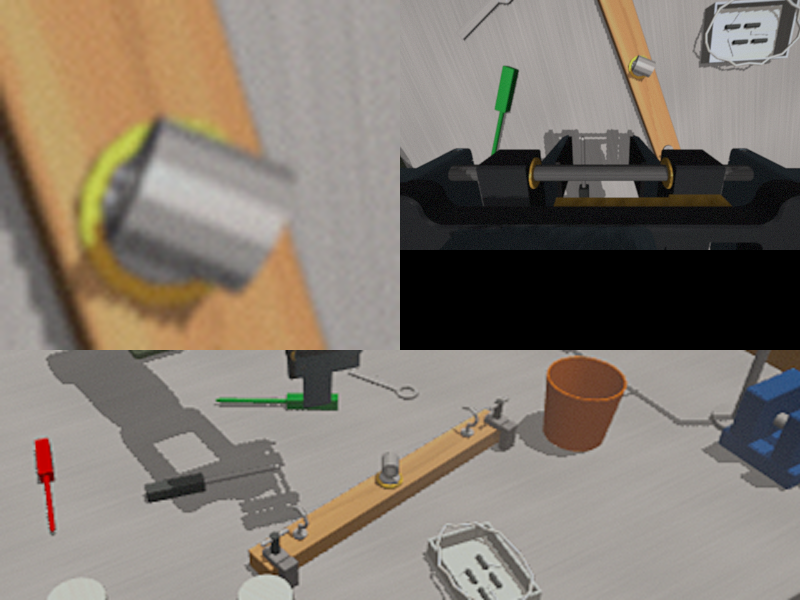

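```bash
python3 -c "
from h import *
s=env.state();print(s['time_s'],s['force'],s['gripper_width']);print(env.job_done())"
```

```text
26.0 [-0.82971058 -0.13025168 -0.43837112] 59.316737679836926
the job is handed in; nothing more can be done
None
```

The eye is tight on the insert by feel, and the bar is out and lying flat on the bench where it started. I handed the job in at 26 s of the 70 s allowed.

- **Turning:** I slid the bar through the loop from the far side and turned the eye clockwise in small steps. It turned freely at about 0.2 N·m. Torque then climbed steadily to a held 0.65 N·m, about half of what the insert can take, and I stopped there.
- **Drawing out:** I backed the bar off into the play until the torque was near zero, then drew it out.
- **Last checks:** The final pictures show the eye about 61° (1.07 rad) clockwise of its start, within the expected 0.7 to 1.3 rad. The bar is clear of the batten, the gripper is open and clear of everything, and everything else in view (the jar and oil can only partly) looks where it was.
- **Not checked directly:** I judged tightness from the torque rise only, because the gap is too fine to see. The insert not having spun is inferred from torque staying at or below about 0.71 N·m; I did not measure its rim point. One reading jumped early (0.53, then 0.25 and 0.39 while holding), so I stepped on until the rise was steady.

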